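Load a specimen stub into the stage carrier with sprung tongs

ROBOT

A 6-joint arm with a two-finger parallel gripper is mounted at the origin on the work surface. World frame = base frame: x ahead of the robot, y to its left, z up, the work surface at z = 0. Lengths are in m, angles in rad, forces in N, time in s.
With the tool pointing down it reaches from about 0.3 to 0.825 m from the base axis. Payload 5.4 kg.
Tool frame: the origin (TCP) lies between the finger pads; the fingertips stand 22 mm ahead of it and the grasp point (between the pads) lies 3 mm ahead of it; z points along the fingers, x is the direction in which the jaws open and shut, and the axes are right-handed (so a half turn about z gives the same grasp; the last joint's range is limited). The gripper opens to 92 mm and grips with 3 to 60 N. Pads are 20 mm wide; open, the fingers measure 128 mm over their backs; the gripper's body (75 mm by 189 mm) begins 69 mm behind the grasp point.
Start: joints at [1.122, 0.158, 1.597, -0, 1.386, -0.21], TCP at [0.136, 0.559, 0.237] pointing down, gripper open.
Joint ranges: [-2.91, 2.91], [-0.94, 2.29], [0.18, 2.7], [-1.29, 4.43], [0.17, 2.64], [-3, 3]. Speed limits (rad/s): [2.57, 2.57, 3.14, 3.14, 3.14, 3.14].

INTERFACE

Orientations are given as a rotation vector (axis times angle).
In Python, from bench import * gives the robot as it stands.
- The arm moves only by the shell command python3 -m pendant 'ROWS' [FORCE]. ROWS is text: rows parted by semicolons, each of 5 numbers parted by spaces: the finger opening in mm, from 0 to 91.9, then the shift along the tool's x, y, z in units of 25 mm (1.0 is 25 mm), then the turn about the tool's z in units of 5 degrees (1.0 is 5 degrees). In form: jaw x y z twist; .... A call has 1 to 20 rows; each row shifts and turns the commanded pose from where the row before left it, along the tool's axes as they then stand; what a row does not reach is not made up. A row lasts 1/12 s, in which the tool goes at most 41.7 mm and 7.16 degrees, less where a joint would pass 70% of its speed; a pose out of reach is approached as far as the arm can. A call is refused whole if a number of a shift passes 1 or a number of a turn 1, either way. A call with a gripper value outside its range is refused whole. The fingers move at their own pace and stop on an object; FORCE is the grip in N (left out, the last holds). Time passes only in rows, so rows that do not move let the fingers close. It gives the time, the measured TCP pose, the force and the opening at its end, in the units of the state.
- get_obs(): the state, without advancing time (a new reading comes with each control period).
- snapshot(name): name is "scene" or "top" or "wrist"; returns a dict with "color" (420x560x3 uint8, blue, green, red), "range_z" (420x560 float32, m along the optical axis (not along the pixel's ray), 0 where there is no reading), "intrinsics" (3x3 intrinsics, pixels), "camera_from_world" (4x4, takes a point from world to camera coordinates). Camera axes: x right, y down, z forward; pixel columns grow to the right and rows downward; lengths in m; the calibration is good to about 2 mm. A picture is of the moment at which its call begins.
- close_job(): hands the job in, once; it reports no verdict.
The state is a dict: "time": time; "q": joint angles; "qd": joint speeds; "joint_torque": joint torques, N m; "ee_pos": TCP position; "orientation": TCP orientation; "contact_force": force on the tool from outside, world axes, zero at the start; "moment": the same for the moment, N m; "opening": opening from 0.0 (shut) to 1.0 (fully open).
Only numpy, scipy, OpenCV 4.12 (cv2) and the standard library are available. Lean on these libraries where they do the work, as an engineer would, in place of code of your own. Each camera call takes 0.05 s, during which the arm holds its last target.

TASK

Take the sprung tongs off their stand, squeeze them to pick the wide round specimen stub out of the rack, and press its pin fully home in the bore of the microscope's stage carrier: a firm push past the spring ball and down onto the face, but never a harsh one. Then let the stub go and hang the tongs back on their stand with the cross pin in both forks. The stub is clean: only the tongs may touch it, never the gripper's fingers, and leave the other stubs and everything else where they are.

Things in the scene. Friction and masses are not known exactly. Their poses are not given: they have to be found in the camera images.
- tongs: Steel sprung tongs, about 90 g, hanging upright on the stand. Origin: centre of the cross pin at their top (8 mm thick, 84 mm long, along x). z is up; two arms hang 81 mm down from the origin and close along y. Nothing of the tongs is more than 10 mm above the origin. They are held from above by the ridged plates outside the arms.
- tongs_grip (a point): Point midway between the ridged grip plates, 31 mm straight below the origin: the height to hold them. The plates are 22 mm wide in x, 24 mm high (22 to 46 mm below the origin) and measure 41 mm over their outsides at rest. Squeezing starts at about 7 N. At 37 to 38.5 mm the tongs are carried with jaws still open; at about 34 mm (about 13 N) the jaws meet the wide stub, and some 0.4 of further grip reaches each jaw.
- tongs_jaws (a point): Point midway between the jaws, at their mid height: 74.5 mm straight below the origin, 6.5 mm above the tips. The jaws are two upright V notches 13 mm high facing each other along y; open, they clear the wide stub by about 8 mm at rest on either side. Squeezed with 25 N or more they centre a 24 mm round head on the tongs' axis. They spring open again when the squeeze eases.
- stand: Stand of the tongs, fixed: a black foot 100 x 70 x 8 mm with two thin aluminium uprights 28 mm either side of the centre along its x. Each ends in a V fork open upwards, 22 mm wide at its mouth, in which the cross pin lies with its centre about 105 mm above the origin. Origin: centre of the foot's underside; the hanging tongs' pin lies along the stand's x.
- rack: Grey storage rack, fixed, 150 x 60 x 30 mm high, with three holes 13 mm wide in a row along its x, 45 mm apart, the middle one at its centre. Origin: centre of the underside. Three stubs stand in the holes, in any order: the wide round one, one with a square 20 mm head and one with a small round 15 mm head.
- stub: The specimen stub to load: bare aluminium, about 30 g, a round head 24 mm across and 12 mm high on a pin 10 mm thick and 16 mm long. Origin: on the axis at the underside of the head, where the pin begins; z up. Home: the underside of the head lies on the carrier's face round the bore; bear on it there with the tongs, about 8 N, before letting go.
- stub_foot (a point): Foot of the stub's pin, on the axis 16 mm below the stub's origin, with a 0.8 mm chamfer. The bore it goes into is upright, 11 mm wide with a 1 mm chamfer and 21 mm deep; a sprung ball in the bore's wall, 9 mm down, grips the pin: pushing past it takes some 3 to 8 N, so the stub does not fall home by itself.
- stub_square: Another stub, with a square 20 mm head 12 mm high; stays in the rack. Origin: at the underside of the head.
- stub_small: Another stub, with a small round head 15 mm across and 12 mm high; stays in the rack. Origin: at the underside of the head.
- carrier: Stage carrier, fixed: white frame 110 x 110 x 32 mm high with black knobs on its -y and +x sides; in its 70 mm opening sits a grey square insert, 56 mm wide, flush with the frame, which holds the one bore at its middle. Origin: centre of the frame's underside. The stub may bear on it with 25 N at most, knocks included: touch down at 10 mm/s or slower.
- carrier_top (a point): Centre of the frame at the height of the top face (32 mm up). The insert is set off-centre, so the bore lies up to 3 mm from this point in the carrier's x and up to 3 mm in its y, differently each time and not measured: find it by feel (or by eye). The insert does not give way to a push.
- vial_a: Small capped glass vial, 22 mm across, 45 mm high; leave alone. Origin: centre of the underside.
- vial_b: Small amber vial, 22 mm across, 45 mm high; leave alone. Origin: centre of the underside.
- dish: Glass dish, 90 mm across, 14 mm high; leave alone. Origin: centre of the underside.
- objective: Brass objective lens standing on end, 30 mm across, 45 mm high; leave alone. Origin: centre of the underside.
- slide_box: White slide box 50 x 85 x 32 mm high; leave alone. Origin: centre of the underside.
Mind the look-alikes: they are no part of the job. Leave any red look-alike of the tongs alone.

How it is judged:
On the way, in this order (a step that is already met when the one before it is completed fails the run):
1. the wide stub is lifted clear of the rack, gripped in the tongs (contact force between tongs and stub above 1 N and z of stub in the frame of rack above 0.05 m), for 0.2 s.
2. the stub is home in the bore, its head on the face, and the tongs still bear on it with a firm push (over 4 N on the carrier) (z of stub in the frame of carrier_top between -0.004 and 0.0015 m and horizontal distance between stub and carrier_top below 0.009 m and angle between stub's own z axis and vertical below 0.08 rad and contact force between tongs and stub above 1 N and contact force between stub and carrier above 4 N), for 0.2 s.
At the end, for the whole second after the job is handed in: The wide stub is home in the bore (head within 1.5 mm of the face, within 9 mm of the frame's centre, tilt under 0.08 rad); the tongs hang with the pin in both forks (origin within 10 mm along, 6 mm across, 100 to 112 mm above the stand's origin, tilt under 0.25 rad); both at rest (under 0.03 m/s) (z of stub in the frame of carrier_top between -0.004 and 0.0015 m and horizontal distance between stub and carrier_top below 0.009 m and angle between stub's own z axis and vertical below 0.08 rad and z of tongs in the frame of stand between 0.1 and 0.112 m and x of tongs in the frame of stand between -0.01 and 0.01 m and y of tongs in the frame of stand between -0.006 and 0.006 m and angle between tongs's own z axis and vertical below 0.25 rad and linear speed of each of stub, tongs below 0.03 m/s); the robot touches nothing.
It fails at once if the stub bears on the carrier with more than 25 N (contact force between stub and carrier above 25 N).
It fails at once if the gripper's fingers touch the stub (contact force between the fingers and stub above 0.5 N).
It fails at once if another stub is moved by more than 10 mm (distance of any of stub_square, stub_small from where it was at the start of the episode above 0.01 m).
It fails at once if a vial, the dish, the objective or the slide box is moved by more than 20 mm (distance of any of vial_a, vial_b, dish, objective, slide_box from where it was at the start of the episode above 0.02 m).
It also fails if it takes over 72 s, if anything falls off the work surface, if the arm or the gripper's body presses on something with over 40 N, if the wrist force passes 120 N, or if a joint passes its speed limit or range.

## Working session

There is one attempt and no reset: what is moved stays moved. The work goes in short steps, Python scripts to look and compute and a shell command to move; the robot and the scene stay as the last step left them, time stands still between calls to the robot, and variables do not carry over. Pictures are saved under pics/ and viewed, and the job is handed in when it is done.

```bash
ls; mkdir -p pics; python3 - <<'E'
from bench import *
import cv2
o=get_obs()
print({k:(v if not hasattr(v,'round') else v) for k,v in o.items()})
for n in ["scene","top","wrist"]:
    s=snapshot(n); cv2.imwrite(f"pics/{n}0.png",s["color"])
    import numpy as np
    np.savez(f"{n}0.npz",**s)
E
```

```text
pics
{'time': 0.0, 'q': array([ 1.12195828e+00,  1.59090799e-01,  1.59824572e+00,  8.31660888e-06,
        1.38619962e+00, -2.10095095e-01]), 'qd': array([ 0.00019387,  0.0017082 ,  0.00212183,  0.00039092, -0.00018248,
        0.00042701]), 'joint_torque': array([-2.00568616e-05, -3.85574627e+01, -3.22109735e+01,  7.02743372e-02,
        3.79583880e-02, -1.08351808e-04]), 'ee_pos': array([0.13572725, 0.55813688, 0.23558868]), 'orientation': array([ 2.46951389,  1.94055874, -0.00274589]), 'contact_force': array([-0.49522057, -0.68699122, -0.43111026]), 'moment': array([ 0.00884824, -0.01293755,  0.02999945]), 'opening': 1.0007082511076608}
```

View pics/scene0.png

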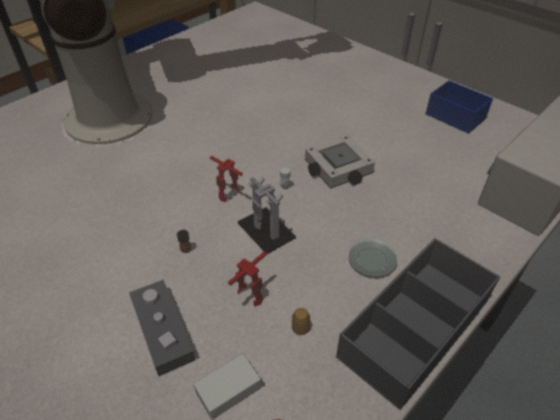

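View pics/top0.png

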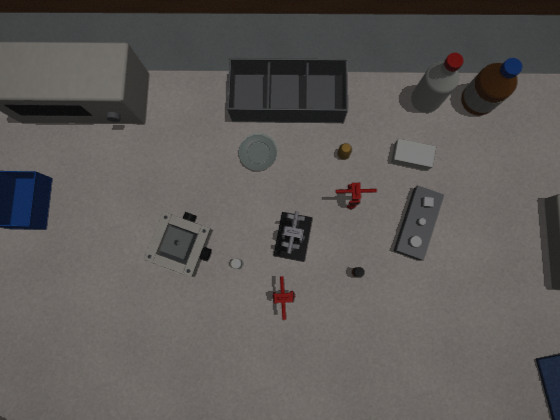

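View pics/wrist0.png

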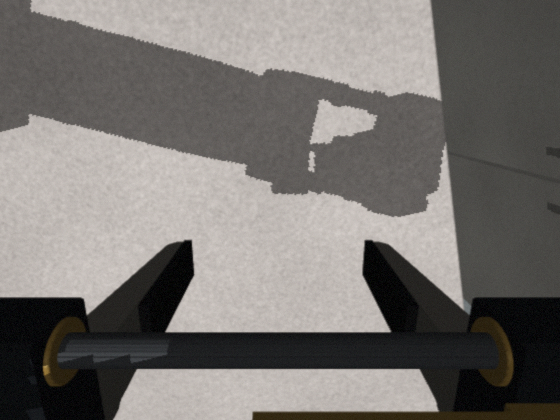

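The scene view shows the steel tongs on the black stand at about (267,210), with red look-alikes on both sides. In the top view the stand is at (293,236), the rack at (419,223) with its wide stub at (416,242), and the carrier at (180,243). I'll enlarge the top view next.

```bash
cat > h.py <<'E'
import numpy as np, cv2
def load(n): return dict(np.load(n+".npz"))
def dep(s,u,v,z):
    """pixel + known world height -> world"""
    K=s["intrinsics"];T=s["camera_from_world"];R=T[:3,:3];t=T[:3,3]
    c=-R.T@t; d=R.T@np.linalg.inv(K)@np.array([u,v,1.]); k=(z-c[2])/d[2]; return c+k*d
def cloud(s):
    K=s["intrinsics"];T=s["camera_from_world"];R=T[:3,:3];t=T[:3,3]
    z=s["range_z"];v,u=np.mgrid[:z.shape[0],:z.shape[1]]
    P=np.stack([(u-K[0,2])/K[0,0]*z,(v-K[1,2])/K[1,1]*z,z],-1)
    W=(P-t)@R; W[z==0]=np.nan; return W
def proj(s,p):
    K=s["intrinsics"];T=s["camera_from_world"]; q=K@(T[:3,:3]@np.asarray(p)+T[:3,3]); return q[:2]/q[2]
def crop(s,u0,v0,u1,v1,f,name):
    im=cv2.resize(s["color"][v0:v1,u0:u1],None,fx=f,fy=f,interpolation=cv2.INTER_CUBIC)
    im=cv2.convertScaleAbs(im,alpha=1.6,beta=10); cv2.imwrite(name,im)
E
python3 - <<'E'
from h import *
s=load("top0"); np.set_printoptions(precision=4,suppress=True)
print(s["intrinsics"]); T=s["camera_from_world"]; print(T, -T[:3,:3].T@T[:3,3])
crop(s,255,180,455,300,4,"pics/t1.png")
crop(s,135,195,255,285,6,"pics/t2.png")
W=cloud(s)
for u,v in [(293,233),(416,242),(422,222),(428,202),(180,243),(236,264),(358,272)]: print(u,v,W[v,u])
E
```

```text
[[393.4352   0.     284.2224]
 [  0.     393.4352 213.3813]
 [  0.       0.       1.    ]]
[[ 0.0207 -0.9996 -0.0204  0.0109]
 [-0.9875 -0.0173 -0.1568  0.5975]
 [ 0.1564  0.0234 -0.9874  0.7848]
 [ 0.      0.      0.      1.    ]] [0.4671 0.0029 0.8688]
293 233 [0.5493 0.0031 0.108 ]
416 242 [ 0.5422 -0.254   0.0425]
422 222 [ 0.5848 -0.2684  0.041 ]
428 202 [ 0.6281 -0.2827  0.0403]
180 243 [0.5316 0.2449 0.0304]
236 264 [0.489  0.1205 0.0462]
358 272 [ 0.4777 -0.1324  0.0449]
```

View pics/t1.png

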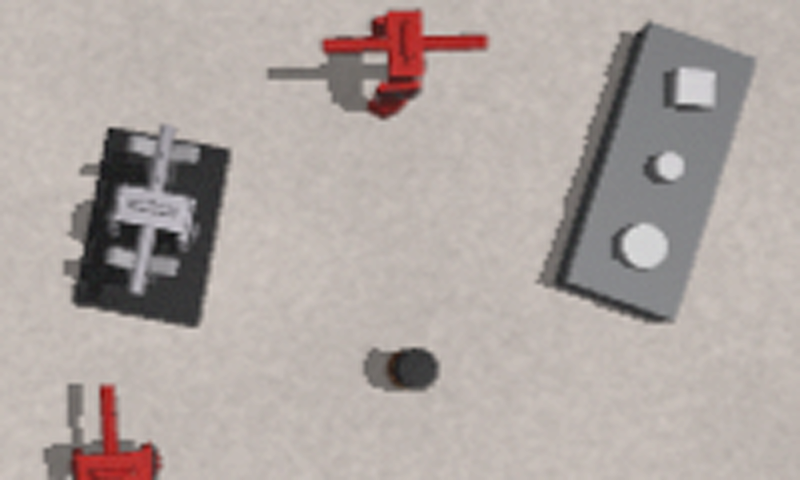

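View pics/t2.png

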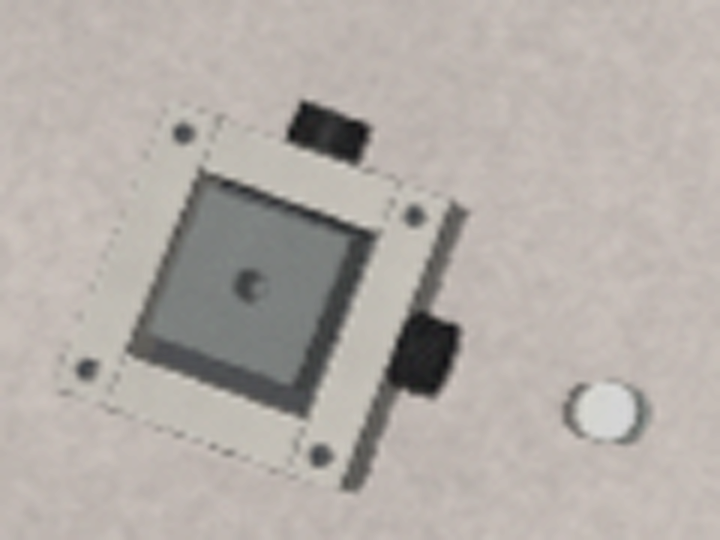

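The crops show the stand with the pin running from about (167,128) to (137,288) in crop 1. The wide stub is at (642,246), the square one at (692,88) and the small one at (666,166). The bore is at about (250,287) in crop 2, and the frame screws are visible at all four corners. Next I'll compute the poses.

```bash
python3 - <<'E'
from h import *
np.set_printoptions(precision=4,suppress=True)
s=load("top0"); W=cloud(s)
f=lambda c,o,k:(np.array(c)+.5)/k-.5+np.array(o)
def w4(c,z): return dep(s,*f(c,(255,180),4),z)
def w6(c,z): return dep(s,*f(c,(135,195),6),z)
a=w4((167,126),.109);b=w4((138,290),.109); print("pin",a,b,np.linalg.norm(a-b),(a+b)/2)
# foot corners at z .008
F=[w4(c,.008) for c in [(110,128),(231,149),(198,326),(76,304)]]
print("foot",F,np.mean(F,0),[np.linalg.norm(F[i]-F[i-1]) for i in range(4)])
print("wide",w4((642,246),.042),"small",w4((666,166),.042),"sq",w4((692,88),.042))
R=[w4(c,.03) for c in [(651,22),(756,60),(675,321),(567,281)]]
print("rack",np.mean(R,0),[np.linalg.norm(R[i]-R[i-1]) for i in range(4)])
S=[w6(c,.032) for c in [(183,132),(414,215),(320,455),(87,369)]]
print("screws",S,np.mean(S,0),[np.linalg.norm(S[i]-S[i-1]) for i in range(4)])
print("bore",w6((250,287),.032)," insert", np.mean([w6(c,.032) for c in [(205,178),(355,238),(297,387),(145,340)]],0))
# heights of things
for nm,(u0,v0,u1,v1) in dict(red1=(333,178,380,212),red2=(270,275,298,322),bott=(410,50,520,115),box=(0,40,150,125),org=(225,55,350,125)).items():
    P=W[v0:v1,u0:u1].reshape(-1,3);P=P[P[:,2]>.02];print(nm,P.min(0),P.max(0))
# tongs points above .095
P=W[205:260,272:315].reshape(-1,3);P=P[P[:,2]>.102];print(len(P),P.mean(0),P.min(0),P.max(0))
E
```

```text
pin [ 0.5923 -0.0028  0.109 ] [0.5121 0.0099 0.109 ] 0.0812212218801661 [0.5522 0.0035 0.109 ]
foot [array([0.6072, 0.028 , 0.008 ]), array([ 0.5967, -0.0391,  0.008 ]), array([ 0.4992, -0.0221,  0.008 ]), array([0.5098, 0.0445, 0.008 ])] [0.5532 0.0028 0.008 ] [np.float64(0.09885769023299597), np.float64(0.06792854075181443), np.float64(0.09894189949688194), np.float64(0.06740468474015504)]
wide [ 0.5441 -0.2524  0.042 ] small [ 0.5865 -0.2663  0.042 ] sq [ 0.6286 -0.2814  0.042 ]
rack [ 0.5864 -0.2683  0.03  ] [np.float64(0.14922543607855937), np.float64(0.059093925760357054), np.float64(0.14890691930278363), np.float64(0.059426874249492105)]
screws [array([0.5881, 0.2805, 0.032 ]), array([0.5595, 0.1952, 0.032 ]), array([0.4739, 0.224 , 0.032 ]), array([0.5024, 0.309 , 0.032 ])] [0.5309 0.2522 0.032 ] [np.float64(0.09030375292763146), np.float64(0.0899440750341216), np.float64(0.09036268959660938), np.float64(0.08966687131173412)]
bore [0.5326 0.2526 0.032 ]  insert [0.5332 0.2525 0.032 ]
red1 [ 0.62   -0.1648  0.0204] [ 0.6606 -0.0829  0.0907]
red2 [0.3837 0.0007 0.0379] [0.4664 0.042  0.0912]
bott [ 0.8377 -0.4552  0.0201] [ 0.9163 -0.2639  0.1722]
box [0.796  0.3484 0.02  ] [0.938  0.6493 0.1345]
org [ 0.8174 -0.1092  0.0201] [0.94   0.1503 0.073 ]
420 [0.5518 0.0034 0.108 ] [ 0.5103 -0.0179  0.1022] [0.5928 0.0241 0.1142]
```

```bash
cat >> h.py <<'E'
from scipy.spatial.transform import Rotation as Ro
def go(tx,ty,tz,yaw=None):
    from bench import get_obs
    o=get_obs(); R=Ro.from_rotvec(o["orientation"]).as_matrix()
    cy=np.degrees(np.arctan2(R[1,0],R[0,0]))
    d=R.T@(np.array([tx,ty,tz])-o["ee_pos"])/.025
    print("t",round(o["time"],2),"ee",o["ee_pos"].round(4),"yaw",round(cy,2),"tilt",(R[:2,2]).round(4),"F",np.round(o["contact_force"],1),"open",round(o["opening"]*91.9,2))
    print("shift units",d.round(2),"" if yaw is None else ("twist units %.2f"%((cy-yaw)/5)))
E
python3 -m pendant '80 -0.73 0.89 0 0;80 -0.73 0.89 0 0;80 -0.73 0.89 0 0;80 -0.73 0.89 0 0;80 -0.73 0.89 0 0;80 -0.73 0.89 0 0;80 -0.73 0.89 0 0;80 -0.73 0.89 0 0;80 -0.73 0.89 0 0;80 -0.73 0.89 0 0;80 -0.73 0.89 0 0;80 -0.73 0.89 0 0;80 -0.73 0.89 0 0;80 -0.73 0.89 0 0;80 -0.73 0.89 0 0;80 -0.73 0.89 0 0;80 -0.73 0.89 0 0;80 -0.73 0.89 0 0;80 -0.73 0.89 0 0;80 0 0 0 -0.88' 30
python3 -c "
from h import *
go(.5525,.003,.16,80.7)"
```

```text
time: 1.82
ee_pos: [0.4669, 0.1182, 0.2364]
orientation: [2.396, 2.029, -0.001]
contact_force: [-0.3, -0.3, 0.1]
opening: 0.872
t 1.82 ee [0.4669 0.1182 0.2364] yaw 80.51 tilt [ 0.0008 -0.0016] F [-0.3 -0.3  0.1] open 80.16
shift units [-3.98  4.13  3.07] twist units -0.04
```

```bash
python3 -m pendant '80 -0.8 0.83 0 0;80 -0.8 0.83 0 0;80 -0.8 0.83 0 0;80 -0.8 0.83 0 0;80 -0.7 0.75 0 0;80 0 0 0.5 0;80 0 0 0.5 0;80 0 0 0 0;80 0 0 0 0'
python3 - <<'E'
from h import *
from bench import snapshot
go(.5525,.003,.1,80.7)
s=snapshot("wrist"); np.savez("w1.npz",**s); cv2.imwrite("pics/w1.png",s["color"])
E
```

```text
time: 2.57
ee_pos: [0.5478, 0.0102, 0.2099]
orientation: [-2.391, -2.034, 0.003]
contact_force: [-0.4, -0.8, 0.8]
opening: 0.864
t 2.57 ee [0.5478 0.0102 0.2099] yaw 80.77 tilt [-0.0037  0.001 ] F [-0.4 -0.8  0.8] open 79.41
shift units [-0.26  0.25  4.39] twist units 0.01
```

View pics/w1.png

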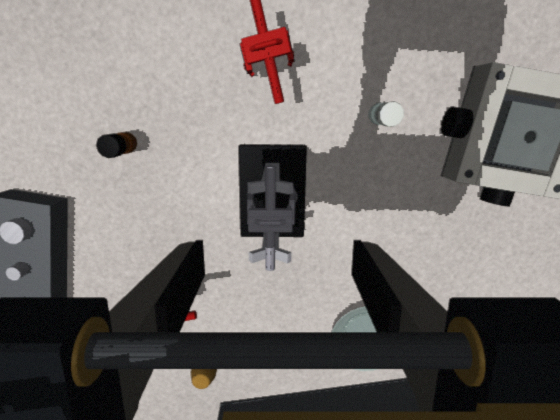

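The wrist view has the tongs centred on the stand, with pin ends at about (271,166) and (270,268). The carrier's bore is visible at (531,137). I'll compare both with the top view.

```bash
python3 - <<'E'
from h import *
np.set_printoptions(precision=4,suppress=True)
s=load("w1"); crop(s,215,130,335,290,5,"pics/w1a.png"); crop(s,440,50,560,210,5,"pics/w1b.png")
a=dep(s,271,166,.109);b=dep(s,270,268,.109);print(a,b,(a+b)/2,np.linalg.norm(a-b),np.degrees(np.arctan2(*(a-b)[1::-1])))
print("bore",dep(s,531,137,.032)); print("screws",[dep(s,*p,.032) for p in [(501,75),(469,173),(557,188)]])
F=[dep(s,*p,.008) for p in [(239,145),(306,145),(305,237),(238,237)]];print(F,np.mean(F,0))
print(s["camera_from_world"])
E
```

```text
[0.5109 0.0108 0.109 ] [ 0.5917 -0.0036  0.109 ] [0.5513 0.0036 0.109 ] 0.08213753090267523 169.95689842299416
bore [0.5347 0.2531 0.032 ]
screws [array([0.4747, 0.2245, 0.032 ]), array([0.56  , 0.1952, 0.032 ]), array([0.5888, 0.2801, 0.032 ])]
[array([ 0.5001, -0.0223,  0.008 ]), array([0.511 , 0.0448, 0.008 ]), array([0.6095, 0.03  , 0.008 ]), array([ 0.5978, -0.0423,  0.008 ])] [0.5546 0.0025 0.008 ]
[[ 0.1595  0.9872  0.0001 -0.0971]
 [ 0.9505 -0.1536  0.2703 -0.5426]
 [ 0.2668 -0.043  -0.9628  0.2209]
 [ 0.      0.      0.      1.    ]]
```

View pics/w1a.png

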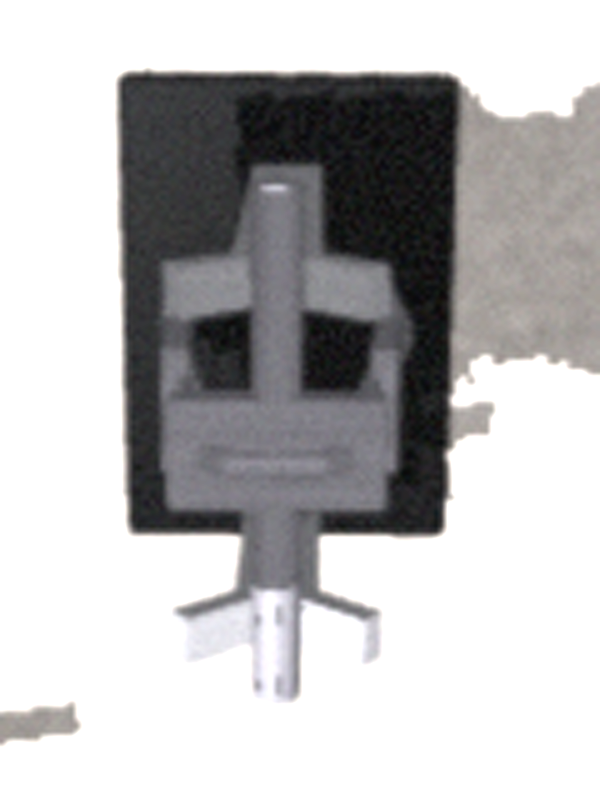

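View pics/w1b.png

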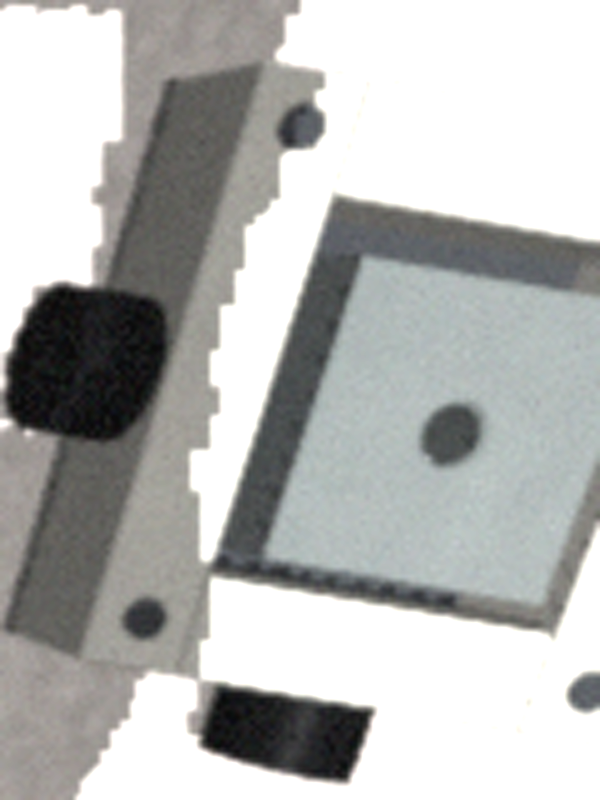

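```bash
python3 -c "
from h import *
go(.552,.0033,.077,80.4)"
python3 -m pendant '80 -0.2 0.2 0.8 0;80 0 0 1 0;80 0 0 1 0;80 0 0 1 0;80 0 0 0.9 0;80 0 0 0.6 0;80 0 0 0 0'
python3 -c "
from h import *
go(.552,.0033,.077,80.4)"
```

```text
t 2.62 ee [0.5485 0.0102 0.2109] yaw 80.78 tilt [-0.0017  0.0005] F [ 0.8 -0.5  0.5] open 79.77
shift units [-0.25  0.19  5.36] twist units 0.08
time: 3.2
ee_pos: [0.5509, 0.0047, 0.0761]
orientation: [-2.389, -2.033, 0.006]
contact_force: [-0.7, 0.2, -0.7]
opening: 0.87
t 3.2 ee [0.5509 0.0047 0.0761] yaw 80.78 tilt [-0.0059  0.0013] F [-0.7  0.2 -0.7] open 79.99
shift units [-0.05  0.05 -0.03] twist units 0.08
```

```bash
python3 -m pendant '44 0 0 0 0;44 0 0 0 0;44 0 0 0 0;44 0 0 0 0;44 0 0 0 0;37.8 0 0 0 0;37.8 0 0 0 0;37.8 0 0 0 0;37.8 0 0 0 0;37.8 0 0 0 0' 30
python3 -c "
from h import *
go(.552,.0033,.11,80.4)"
```

```text
time: 4.03
ee_pos: [0.5534, 0.0034, 0.079]
orientation: [-2.394, -2.034, 0.0]
contact_force: [0.1, 0.2, -0.6]
opening: 0.41
t 4.03 ee [0.5534 0.0034 0.079 ] yaw 80.71 tilt [-0.0004  0.0001] F [ 0.1  0.2 -0.6] open 37.7
shift units [-0.01 -0.06 -1.24] twist units 0.06
```

```bash
python3 -m pendant '37.8 0 0 -0.3 0;37.8 0 0 -0.6 0;37.8 0 0 -0.8 0;37.8 0 0 -0.8 0;37.8 0 0 -0.8 0;37.8 0 0 -0.8 0;37.8 0 0 -0.4 0;37.8 0 0 0 0;37.8 0 0 0 0'
python3 - <<'E'
from h import *
from bench import snapshot
go(.544,-.253,.19,71.1)
for n in ("wrist","scene"):
    s=snapshot(n); np.savez(n+"2.npz",**s); cv2.imwrite(f"pics/{n}2.png",s["color"])
E
```

```text
time: 4.78
ee_pos: [0.5537, 0.0034, 0.1917]
orientation: [2.393, 2.034, 0.001]
contact_force: [-0.1, -1.0, -1.5]
opening: 0.41
t 4.78 ee [0.5537 0.0034 0.1917] yaw 80.72 tilt [ 0.0007 -0.0002] F [-0.1 -1.  -1.5] open 37.69
shift units [-10.18   1.27   0.07] twist units 1.92
```

View pics/wrist2.png

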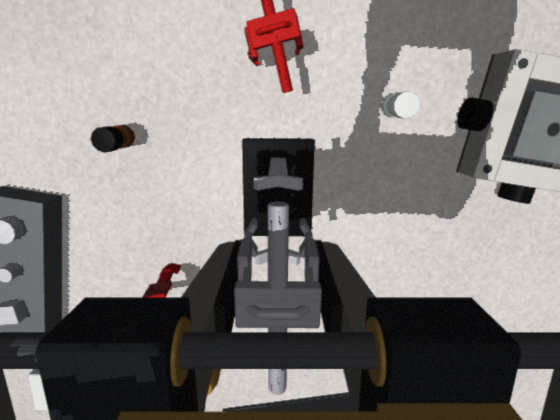

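View pics/scene2.png

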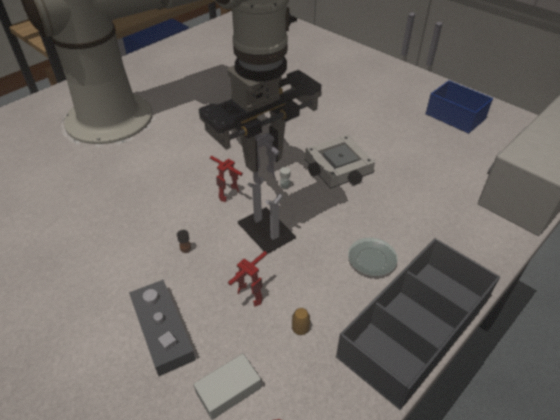

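The wrist view shows the tongs hanging upright between the pads, with the pin at (278,205) to (278,392) and the stand left empty. I'm moving over the rack.

```bash
python3 -m pendant '37.8 -0.5 0.06 0 0;37.8 -0.9 0.12 0 0;37.8 -0.97 0.12 0 0;37.8 -0.97 0.12 0 0;37.8 -0.97 0.12 0 0;37.8 -0.97 0.12 0 0;37.8 -0.97 0.12 0 0;37.8 -0.97 0.12 0 0;37.8 -0.97 0.12 0 0;37.8 -0.97 0.12 0 0;37.8 -0.7 0.1 0 0;37.8 -0.32 0.1 0 0;37.8 0 0 0 0.9;37.8 0 0 0 1;37.8 0 0 0 0;37.8 0 0 0 0;37.8 0 0 0 0'
python3 - <<'E'
from h import *
from bench import snapshot
go(.544,-.253,.15,71.1)
s=snapshot("wrist"); np.savez("w3.npz",**s); cv2.imwrite("pics/w3.png",s["color"])
crop(s,200,100,360,220,5,"pics/w3a.png")
E
```

```text
time: 6.3
ee_pos: [0.5454, -0.2529, 0.1911]
orientation: [-2.551, -1.832, 0.0]
contact_force: [-0.4, 0.0, -0.4]
opening: 0.411
t 6.3 ee [ 0.5454 -0.2529  0.1911] yaw 71.36 tilt [-0.0007  0.0005] F [-0.4  0.  -0.4] open 37.78
shift units [-0.02 -0.05  1.65] twist units 0.05
```

View pics/w3.png

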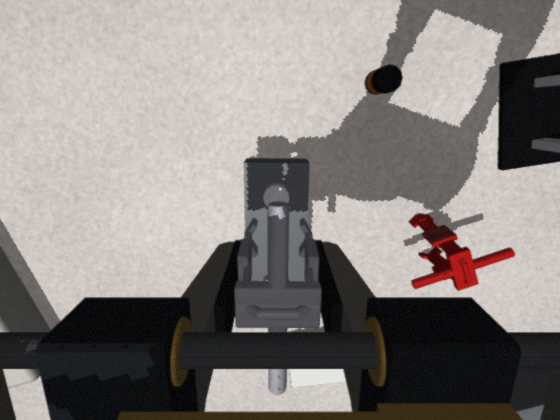

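```bash
python3 - <<'E'
from h import *
np.set_printoptions(precision=4,suppress=True)
for n in("wrist2","w3"):
    s=load(n);W=cloud(s);print([W[v,278] for v in (206,215,225,240,260,380)])
    P=W[195:215,266:290].reshape(-1,3);print(P[(P[:,2]<.06)].mean(0))
    print(dep(s,277,195,.042))
    V,U=np.where(np.linalg.norm(W-np.array([.544,-.253,.042]),axis=2)<.02)
    Q=W[V,U]; m=Q[:,2]>.037; print(Q[m].min(0),Q[m].max(0)) if m.any() else 0
E
```

```text
[array([0.5109, 0.01  , 0.2226]), array([0.5141, 0.0095, 0.223 ]), array([0.5178, 0.0089, 0.2232]), array([0.5235, 0.0079, 0.2233]), array([0.5317, 0.0066, 0.2226]), array([ 0.5863, -0.0023,  0.2222])]
[0.5645 0.0008 0.009 ]
[0.5516 0.0025 0.042 ]
[ 0.5328 -0.2597  0.037 ] [ 0.5568 -0.242   0.0455]
[array([ 0.5047, -0.2395,  0.2208]), array([ 0.5076, -0.2405,  0.2221]), array([ 0.5109, -0.2416,  0.2231]), array([ 0.5166, -0.2435,  0.2225]), array([ 0.5244, -0.2461,  0.222 ]), array([ 0.5766, -0.2636,  0.2219])]
[ 0.5473 -0.2543  0.0411]
[ 0.543  -0.2532  0.042 ]
[ 0.5325 -0.2667  0.037 ] [ 0.5518 -0.2433  0.0447]
```

View pics/w3a.png

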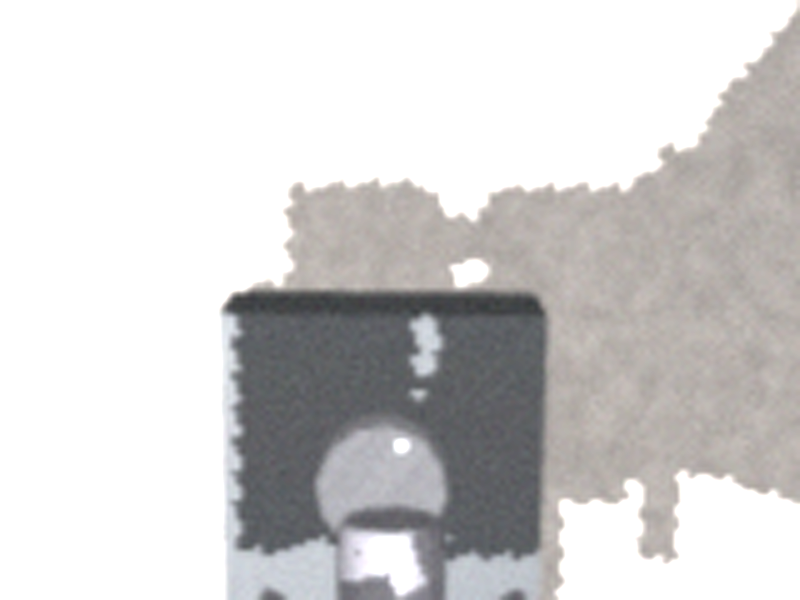

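```bash
python3 -m pendant '38.2 0 -0.05 0.6 0;38.2 0 0 0.7 0;38.2 0 0 0.7 0;38.2 0 0 0.7 0;38.2 0 0 0.6 0;38.2 0 0 0.4 0;38.2 0 0 0.2 0;38.2 0 0 0.15 0;38.2 0 0 0.1 0;38.2 0 0 0 0;38.2 0 0 0 0'
python3 - <<'E'
from h import *
from bench import snapshot
go(.544,-.253,.0855,71.1)
s=snapshot("wrist"); np.savez("w4.npz",**s); cv2.imwrite("pics/w4.png",s["color"])
s=snapshot("scene"); np.savez("s4.npz",**s); crop(s,100,240,220,340,5,"pics/s4.png")
E
```

```text
time: 7.27
ee_pos: [0.5449, -0.2531, 0.0886]
orientation: [2.553, 1.829, 0.001]
contact_force: [-0.2, -0.2, -1.3]
opening: 0.417
t 7.27 ee [ 0.5449 -0.2531  0.0886] yaw 71.23 tilt [ 0.0011 -0.0008] F [-0.2 -0.2 -1.3] open 38.3
shift units [-0.01 -0.03  0.13] twist units 0.03
```

View pics/w4.png

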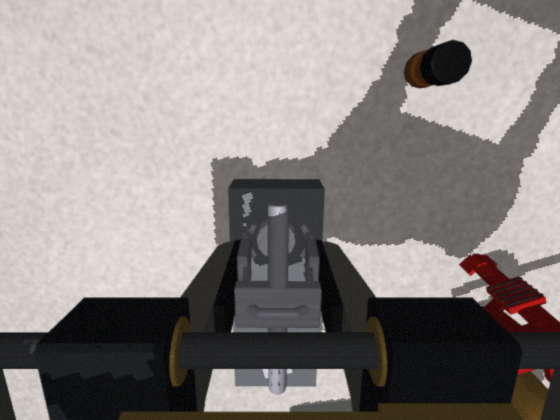

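View pics/s4.png

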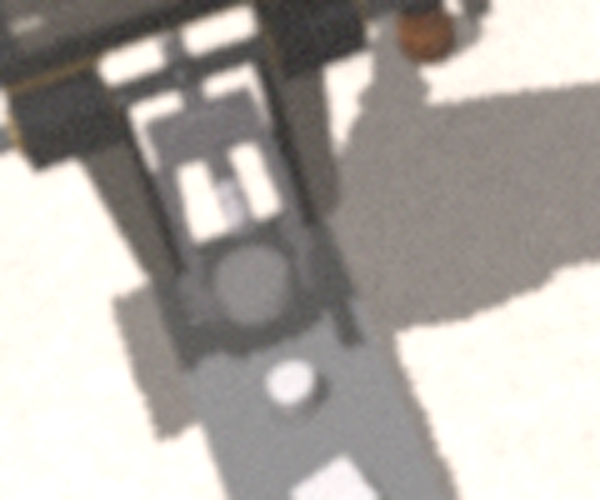

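```bash
python3 -m pendant '36 0 0 0.1 0;35 0 0 0 0;34 0 0 0 0;32 0 0 0 0;28 0 0 0 0;24 0 0 0 0;24 0 0 0 0;24 0 0 0 0;24 0 0 0 0;24 0 0 0 0' 50
python3 -c "
from h import *
go(.533,.2525,.19,71.1)"
```

```text
time: 8.2
ee_pos: [0.5444, -0.2528, 0.0854]
orientation: [2.554, 1.829, 0.0]
contact_force: [0.0, 0.3, -1.1]
opening: 0.366
t 8.2 ee [ 0.5444 -0.2528  0.0854] yaw 71.22 tilt [ 0.0001 -0.0001] F [ 0.   0.3 -1.1] open 33.67
shift units [18.99 -6.94 -4.19] twist units 0.02
```

Opening is 33.7 mm, so the jaws are on the stub. Lifting.

```bash
python3 -m pendant '24 0 0 -0.1 0;24 0 0 -0.2 0;24 0 0 -0.4 0;24 0 0 -0.6 0;24 0 0 -0.8 0;24 0 0 -0.8 0;24 0 0 -0.8 0;24 0 0 -0.5 0;24 0 0 0 0;24 0 0 0 0;24 0 0 0 0'
python3 - <<'E'
from h import *
from bench import snapshot
go(.533,.2525,.19,71.1)
s=snapshot("scene"); np.savez("s5.npz",**s); crop(s,100,160,240,340,4,"pics/s5.png")
s=snapshot("wrist"); np.savez("w5.npz",**s); crop(s,210,180,350,300,5,"pics/w5.png")
E
```

```text
time: 9.12
ee_pos: [0.5437, -0.2522, 0.1891]
orientation: [-2.552, -1.828, 0.001]
contact_force: [-0.5, 0.2, -1.6]
opening: 0.369
t 9.12 ee [ 0.5437 -0.2522  0.1891] yaw 71.22 tilt [-0.0019  0.0014] F [-0.5  0.2 -1.6] open 33.87
shift units [ 1.898e+01 -6.910e+00 -1.000e-02] twist units 0.02
```

View pics/s5.png

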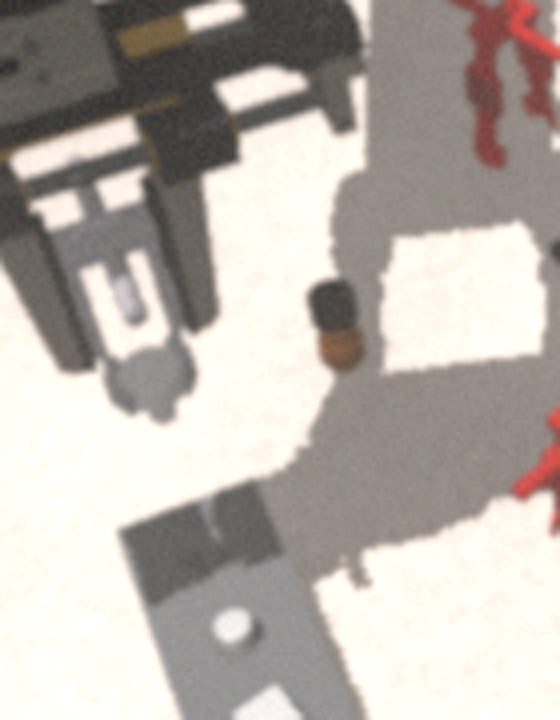

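View pics/w5.png

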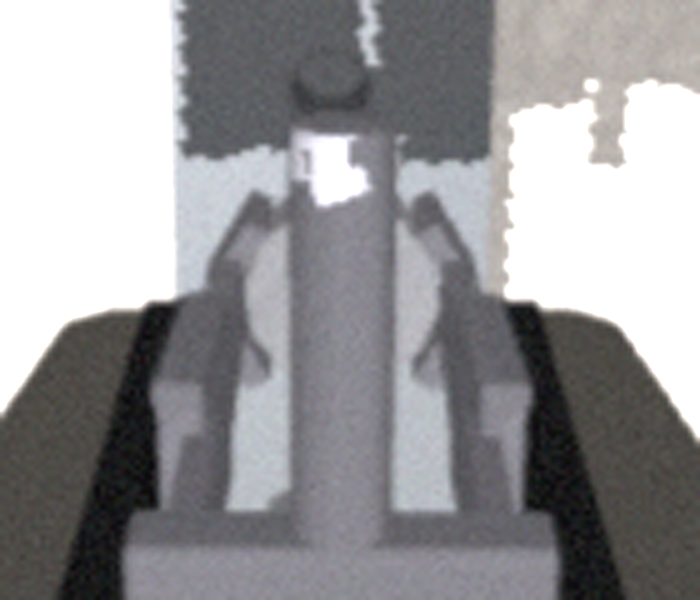

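The stub is gripped centrally and the other stubs haven't moved. I'm going to a viewpoint beside the carrier, at a higher z so the pin clears the stand's forks.

```bash
python3 -m pendant '24 0.2 -0.05 -0.5 0;24 0.4 -0.1 -0.5 0;24 0.6 -0.15 -0.4 0;24 0.8 -0.2 0 0;24 0.9 -0.23 0 0;24 0.95 -0.25 0 0;24 0.95 -0.25 0 0;24 0.95 -0.25 0 0;24 0.95 -0.25 0 0;24 0.95 -0.25 0 0;24 0.95 -0.25 0 0;24 0.95 -0.25 0 0;24 0.95 -0.25 0 0;24 0.95 -0.25 0 0;24 0.95 -0.25 0 0;24 0.95 -0.25 0 0;24 0.95 -0.25 0 0;24 0.95 -0.25 0 0;24 0.95 -0.25 0 0;24 0.8 -0.2 0 0'
python3 -m pendant '24 0.7 -0.2 0 0;24 0.6 -0.15 0.5 0;24 0.4 -0.1 0.5 0;24 0.2 -0.1 0 0;24 0 0 0 0;24 0 0 0 0;24 0 0 0 0'
python3 - <<'E'
from h import *
from bench import snapshot
go(.533,.2525,.19,71.1)
s=snapshot("wrist"); np.savez("w6.npz",**s); cv2.imwrite("pics/w6.png",s["color"])
E
```

```text
time: 10.88
ee_pos: [0.5758, 0.1885, 0.227]
orientation: [2.552, 1.831, 0.003]
contact_force: [0.1, 0.4, -1.4]
opening: 0.365
time: 11.47
ee_pos: [0.579, 0.2341, 0.2012]
orientation: [2.554, 1.828, 0.001]
contact_force: [-0.5, 0.6, -0.9]
opening: 0.367
t 11.47 ee [0.579  0.2341 0.2012] yaw 71.18 tilt [ 0.0011 -0.0001] F [-0.5  0.6 -0.9] open 33.7
shift units [ 0.1  -1.98  0.45] twist units 0.02
```

View pics/w6.png

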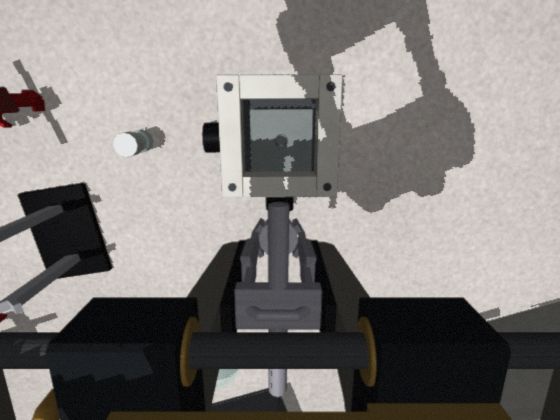

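```bash
python3 - <<'E'
from h import *
s=load("w6")
crop(s,210,65,350,205,5,"pics/w6a.png")
im=cv2.resize(s["color"][115:165,255:310],None,fx=12,fy=12,interpolation=cv2.INTER_CUBIC);im=cv2.normalize(im,None,0,255,cv2.NORM_MINMAX);cv2.imwrite("pics/w6b.png",im)
E
```

```text
(no output)
```

View pics/w6a.png

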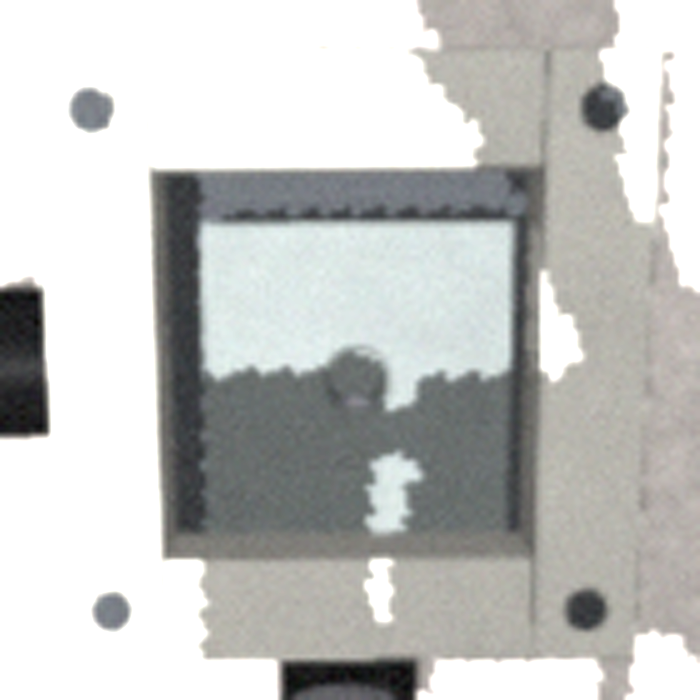

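View pics/w6b.png

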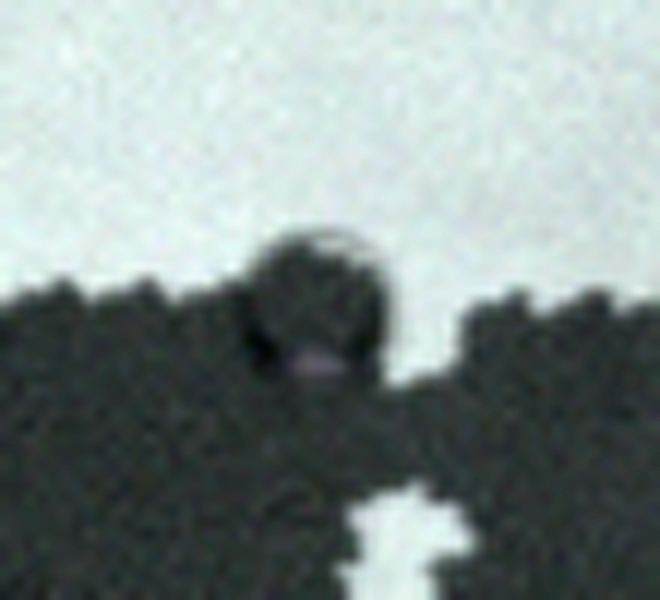

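The crop shows the bore as a circle centred at about (317,305) in the x12 crop, which is about (281.0,140.0) in the picture. The screws are at (92,109), (603,106), (586,609) and (111,611) in the x5 crop.

```bash
python3 - <<'E'
from h import *
np.set_printoptions(precision=4,suppress=True)
s=load("w6")
f=lambda c:(np.array(c)+.5)/5-.5+np.array((210,65))
S=np.array([dep(s,*f(c),.032) for c in [(92,109),(603,106),(586,609),(111,611)]])
print(S,S.mean(0)); b=dep(s,281,140,.032); print("bore w6",b,b-S.mean(0))
s1=load("w1"); b1=dep(s1,529.8,136.4,.032); S1=np.array([dep(s1,*p,.032) for p in [(440+302/5-.4,50+126/5-.4),(440+145/5-.4,50+619/5-.4),(440+588/5-.4,50+692/5-.4)]]); c1=(S1[0]+S1[2])/2; print("w1",b1,c1,b1-c1)
st=load("top0"); print("top diff",np.array([.5326,.2526])-np.array([.5309,.2522]))
# scene
sc=load("scene0"); crop(sc,300,125,380,190,9,"pics/sc.png")
# pin of tongs now -> tongs centre
W=cloud(s);print([W[v,278] for v in (206,212,225,240)])
import cv2
E
```

```text
[[0.4746 0.2229 0.032 ]
 [0.5031 0.3082 0.032 ]
 [0.589  0.2796 0.032 ]
 [0.5602 0.1938 0.032 ]] [0.5317 0.2511 0.032 ]
bore w6 [0.5337 0.2522 0.032 ] [0.0019 0.0011 0.    ]
w1 [0.5339 0.252  0.032 ] [0.5316 0.252  0.032 ] [0.0024 0.     0.    ]
top diff [0.0017 0.0004]
[array([0.5377, 0.2478, 0.233 ]), array([0.5399, 0.2471, 0.2327]), array([0.5446, 0.2455, 0.2326]), array([0.5501, 0.2436, 0.2329])]
```

View pics/sc.png

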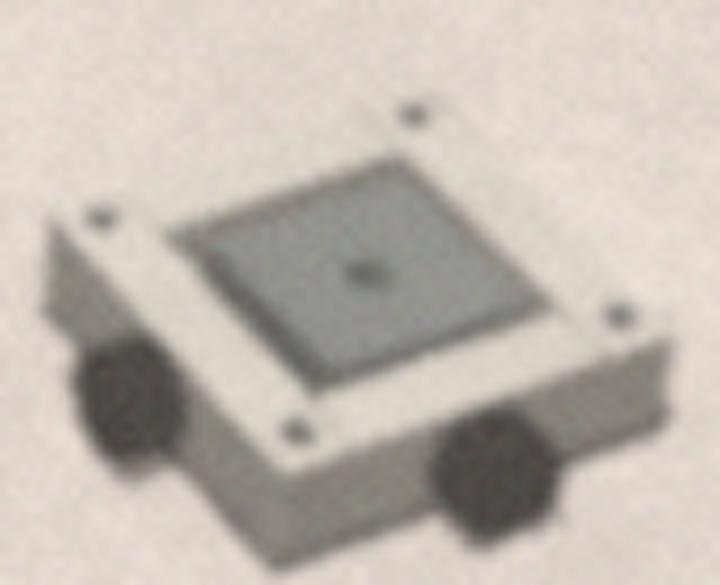

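```bash
python3 -m pendant '24 0 -0.5 0.3 0;24 0.05 -0.7 0.4 0;24 0.05 -0.5 0.5 0;24 0 -0.25 0.6 0;24 0 0 0.6 0;24 0 0 0.6 0;24 0 0 0.4 0;24 0 0 0.2 0;24 0 0 0 0;24 0 0 0 0;24 0 0 0 0'
python3 -c "
from h import *
go(.534,.2525,.1074,71.1)"
```

```text
time: 12.43
ee_pos: [0.5342, 0.2527, 0.1115]
orientation: [2.554, 1.828, 0.003]
contact_force: [-0.7, -0.2, 0.4]
opening: 0.368
t 12.43 ee [0.5342 0.2527 0.1115] yaw 71.2 tilt [0.0019 0.0005] F [-0.7 -0.2  0.4] open 33.85
shift units [-0.01 -0.01  0.16] twist units 0.02
```

```bash
for i in 1; do :; done; python3 -m pendant '24 0 0 0.03 0;24 0 0 0.03 0;24 0 0 0.03 0;24 0 0 0.03 0;24 0 0 0.03 0;24 0 0 0.03 0;24 0 0 0.03 0;24 0 0 0.03 0'
python3 -m pendant '24 0 0 0.03 0;24 0 0 0.03 0'
python3 -m pendant '24 0 0 0.03 0;24 0 0 0.03 0'
python3 -c "
from h import *
go(.534,.2525,.1034,71.1)"
```

```text
time: 13.1
ee_pos: [0.5333, 0.2527, 0.1042]
orientation: [-2.554, -1.829, 0.0]
contact_force: [-0.3, 0.2, -1.8]
opening: 0.364
time: 13.27
ee_pos: [0.5335, 0.2527, 0.1032]
orientation: [2.554, 1.829, 0.001]
contact_force: [-1.4, 0.1, 3.0]
opening: 0.366
time: 13.43
ee_pos: [0.5342, 0.2527, 0.1024]
orientation: [2.553, 1.829, 0.003]
contact_force: [-1.1, -1.2, 5.3]
opening: 0.365
t 13.43 ee [0.5342 0.2527 0.1024] yaw 71.22 tilt [0.002  0.0001] F [-1.1 -1.2  5.3] open 33.51
shift units [-0.01 -0.   -0.04] twist units 0.02
```

```bash
P="python3 -m pendant"; python3 -m pendant '24 0 0 0 0;24 0 0 0 0'; python3 -m pendant '24 0 -0.03 0 0;24 0 0 0 0';python3 -m pendant '24 0 -0.03 0 0;24 0 0 0 0';python3 -m pendant '24 0 -0.03 0 0;24 0 0 0 0'
```

```text
time: 13.6
ee_pos: [0.5342, 0.2527, 0.1023]
orientation: [2.553, 1.829, 0.003]
contact_force: [0.2, -0.9, 4.8]
opening: 0.366
time: 13.77
ee_pos: [0.5337, 0.2529, 0.1023]
orientation: [2.553, 1.828, 0.003]
contact_force: [0.8, -2.0, 4.9]
opening: 0.367
time: 13.93
ee_pos: [0.5332, 0.253, 0.1023]
orientation: [2.553, 1.828, 0.004]
contact_force: [1.4, -2.5, 6.0]
opening: 0.364
time: 14.1
ee_pos: [0.5323, 0.2533, 0.1021]
orientation: [2.553, 1.828, 0.003]
contact_force: [3.0, -1.7, 5.5]
opening: 0.362
```

```bash
python3 -m pendant '24 0 0.05 0 0;24 0 0 0 0'; python3 -m pendant '24 -0.03 0 0 0;24 0 0 0 0';python3 -m pendant '24 -0.03 0 0 0;24 0 0 0 0';python3 -m pendant '24 -0.03 0 0 0;24 0 0 0 0'
```

```text
time: 14.27
ee_pos: [0.533, 0.253, 0.1019]
orientation: [2.554, 1.829, 0.002]
contact_force: [2.6, -2.3, 6.2]
opening: 0.367
time: 14.43
ee_pos: [0.5328, 0.2527, 0.1019]
orientation: [2.554, 1.829, 0.003]
contact_force: [1.0, -0.6, 4.6]
opening: 0.37
time: 14.6
ee_pos: [0.5325, 0.2522, 0.1019]
orientation: [-2.554, -1.829, -0.004]
contact_force: [2.8, 1.0, 5.4]
opening: 0.365
time: 14.77
ee_pos: [0.5321, 0.2515, 0.1019]
orientation: [-2.554, -1.829, -0.003]
contact_force: [3.8, 3.0, 5.8]
opening: 0.366
```

```bash
python3 - <<'E'
from h import *
from bench import snapshot
s=snapshot("scene"); np.savez("s7.npz",**s); crop(s,290,110,390,190,8,"pics/s7.png")
s=snapshot("wrist"); np.savez("w7.npz",**s); crop(s,220,150,340,250,6,"pics/w7.png")
s=snapshot("top"); np.savez("t7.npz",**s); crop(s,135,195,255,285,6,"pics/t7.png")
E
```

```text
(no output)
```

View pics/s7.png

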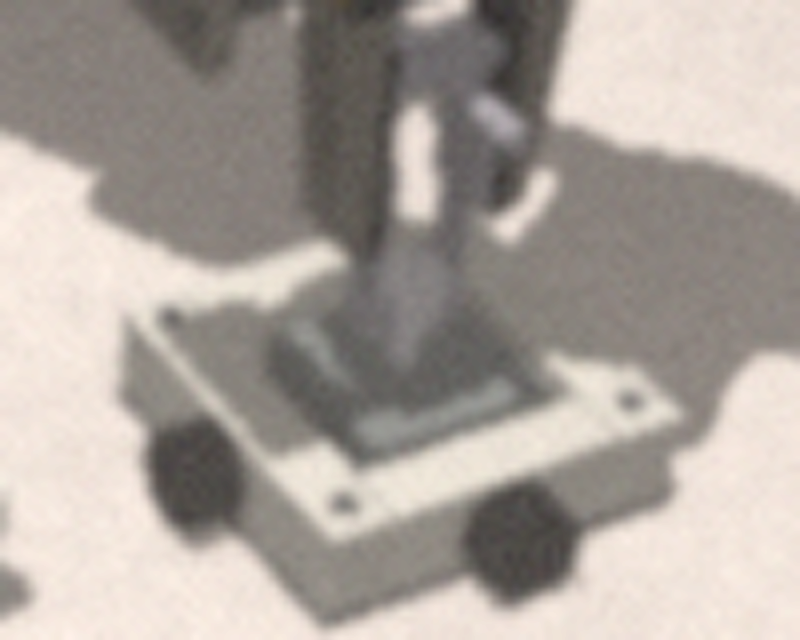

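View pics/w7.png

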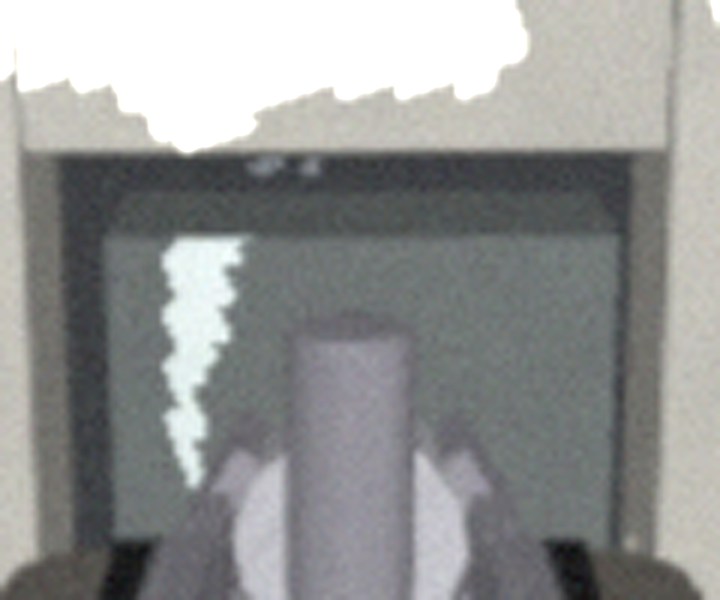

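```bash
python3 - <<'E'
from h import *
np.set_printoptions(precision=4,suppress=True)
a=load("scene0"); b=load("s7"); print(np.abs(a["camera_from_world"]-b["camera_from_world"]).max())
print("bore from scene", dep(a,340.2,154.8,.032))
S=[dep(a,*((np.array(c)+.5)/9-.5+np.array((300,125))),.032) for c in [(413,115),(102,217),(297,432),(620,316)]];print("centre",np.mean(S,0))
th=np.linspace(0,2*np.pi,100)
for n,c in (("tcp now",(.5321,.2515)),("land",(.534,.2526)),("bore",(.5334,.2523))):
    q=np.array([proj(b,(c[0]+.0042*np.cos(t),c[1]+.0042*np.sin(t),.032)) for t in th])
    k=(q-np.array((290,110))+.5)*8-.5
    print(n,"foot ellipse crop: u",k[:,0].min(),k[:,0].max(),"v",k[:,1].min(),k[:,1].max())
    q=np.array([proj(b,(c[0],c[1],.044))]);print("  mid pin", (q-np.array((290,110))+.5)*8-.5)
im=b["color"][128:165,325:355]; im=cv2.resize(im,None,fx=16,fy=16,interpolation=cv2.INTER_CUBIC);im=cv2.normalize(im,None,0,255,cv2.NORM_MINMAX);im=cv2.convertScaleAbs(im,alpha=2);cv2.imwrite("pics/s7b.png",im)
q=np.array([proj(b,(.5334+.0055*np.cos(t),.2523+.0055*np.sin(t),.032)) for t in th])
k=(q-np.array((325,128))+.5)*16-.5; print("bore in s7b",k.min(0),k.max(0))
E
```

```text
0.0
bore from scene [0.5344 0.2531 0.032 ]
centre [0.5316 0.2534 0.032 ]
tcp now foot ellipse crop: u 378.99691126066955 410.0756599626525 v 351.17241111329577 370.6740565626744
  mid pin [[398.3378 325.9302]]
land foot ellipse crop: u 387.01642286067045 418.1113035028766 v 352.3638791010071 371.8794461684563
  mid pin [[406.4328 327.1252]]
bore foot ellipse crop: u 384.5939069675446 415.68306517350493 v 351.9083611340818 371.41865598825916
  mid pin [[403.9869 326.6683]]
bore in s7b [200.0715 410.3164] [281.4944 461.415 ]
```

View pics/s7b.png

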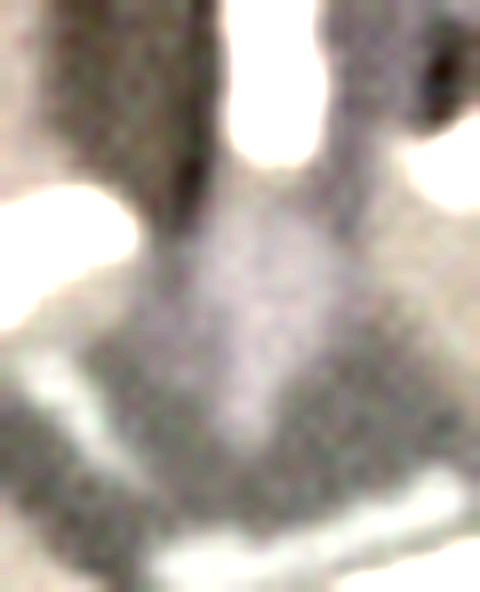

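View pics/t7.png

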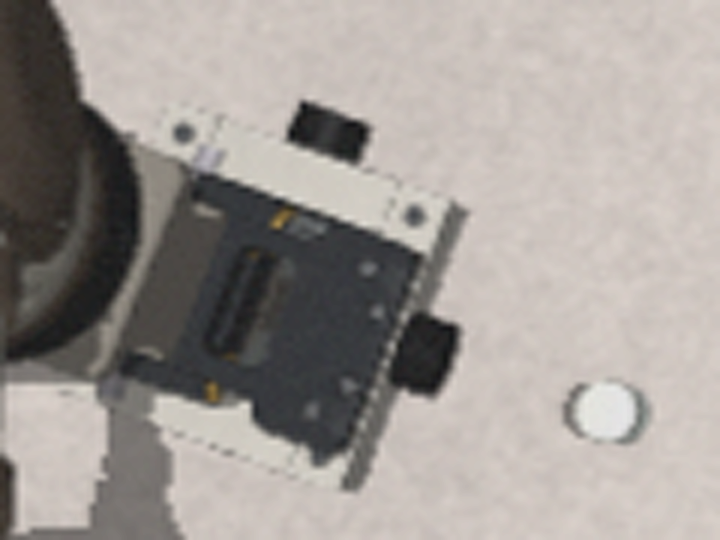

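In the scene crop the pin stands within about 1 mm of the bore. The side forces always push back towards (0.534, 0.2526), so the foot seems to be caught in the bore's mouth. I'll recentre there and press slowly.

```bash
python3 -m pendant '24 0.04 0.01 0 0;24 0.04 0.01 0 0;24 0 0 0 0'; python3 -m pendant '24 0 0 0.02 0;24 0 0 0 0';  python3 -m pendant '24 0 0 0.02 0;24 0 0 0 0'; python3 -c "
from h import *
go(.534,.2526,.1,71.1)"
```

```text
time: 15.17
ee_pos: [0.5327, 0.2524, 0.1016]
orientation: [2.553, 1.829, -0.001]
contact_force: [1.0, -2.0, 6.4]
opening: 0.366
time: 15.33
ee_pos: [0.5328, 0.2523, 0.1012]
orientation: [2.553, 1.829, -0.001]
contact_force: [0.7, -0.1, 7.7]
opening: 0.367
time: 15.5
ee_pos: [0.533, 0.2524, 0.1009]
orientation: [2.554, 1.829, 0.0]
contact_force: [1.3, -0.8, 7.2]
opening: 0.367
t 15.5 ee [0.533  0.2524 0.1009] yaw 71.22 tilt [ 0.0004 -0.0004] F [ 1.3 -0.8  7.2] open 33.7
shift units [0.02 0.04 0.03] twist units 0.02
```

```bash
python3 -m pendant '24 0 0.03 0 0;24 0 0 0 0' 60;  python3 -m pendant '24 0.02 0 0 0;24 0 0 0 0'; python3 - <<'E'
from h import *
from bench import snapshot
go(.534,.2526,.1,71.1)
s=snapshot("wrist"); np.savez("w8.npz",**s)
a=load("w5"); f=lambda s:cv2.convertScaleAbs(cv2.resize(s["color"][195:265,240:315],None,fx=8,fy=8,interpolation=cv2.INTER_CUBIC),alpha=1.3)[:, :400*2]
cv2.imwrite("pics/cmpa.png",f(a));cv2.imwrite("pics/cmpb.png",f(s))
Wa,Wb=cloud(a),cloud(s)
for n,W,z0 in(("a",Wa,.1891),("b",Wb,.1009)):
    for v in (225,230,235,240,245):
        print(n,v,[round(float(W[v,u,2]-z0),4) for u in (261,264,267,288,291,294)])
E
```

```text
time: 15.67
ee_pos: [0.5334, 0.2523, 0.1008]
orientation: [-2.554, -1.829, 0.001]
contact_force: [0.1, -0.3, 7.4]
opening: 0.369
time: 15.83
ee_pos: [0.5334, 0.2525, 0.1007]
orientation: [2.554, 1.829, -0.002]
contact_force: [0.4, -0.7, 8.4]
opening: 0.365
t 15.83 ee [0.5334 0.2525 0.1007] yaw 71.23 tilt [-0.0008 -0.0009] F [ 0.4 -0.7  8.4] open 33.51
shift units [0.01 0.02 0.03] twist units 0.03
a 225 [-0.0403, -0.0448, -0.0433, 0.0282, -0.0441, -0.0408]
a 230 [-0.044, -0.0426, -0.0441, 0.0287, -0.0443, -0.0428]
a 235 [-0.0436, -0.0421, -0.0431, 0.0286, -0.0441, -0.042]
a 240 [-0.0431, -0.0429, -0.044, 0.0279, -0.042, -0.0432]
a 245 [-0.0431, -0.0424, -0.0417, 0.0277, -0.0439, -0.0432]
b 225 [-0.0404, -0.0447, -0.0414, 0.0289, -0.0445, -0.0408]
b 230 [-0.0397, -0.0401, -0.0407, 0.0286, -0.0408, -0.041]
b 235 [-0.0405, -0.0399, -0.0405, 0.0283, -0.0397, -0.0411]
b 240 [-0.0395, -0.0408, -0.0402, 0.0294, -0.0409, -0.0415]
b 245 [-0.0397, -0.0395, -0.0413, 0.0284, -0.0415, -0.0415]
```

View pics/cmpa.png

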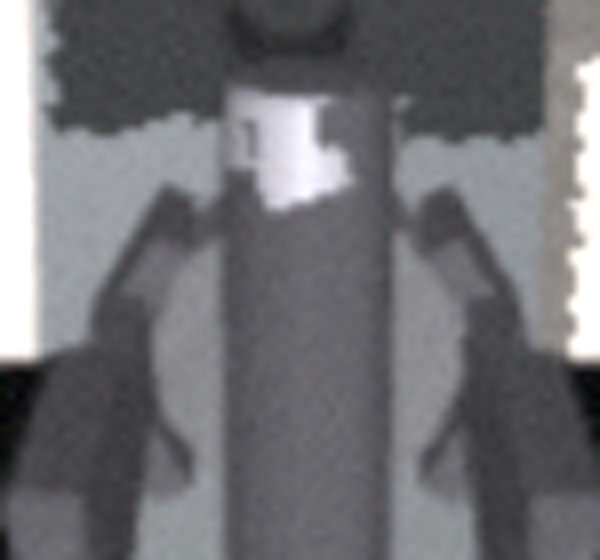

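View pics/cmpb.png

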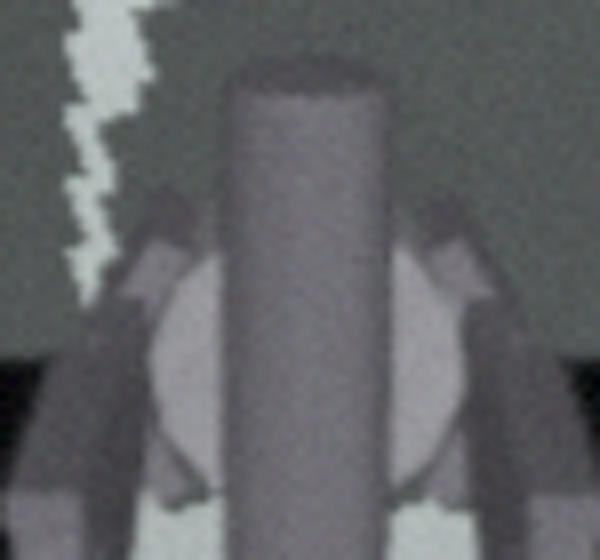

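The stub's head has slid about 3 mm up in the jaws, and the foot is still at face height (0.032). So it's sitting on the rim and I need a search. I'm easing the load and dragging lightly.

```bash
python3 -m pendant '24 0 0 -0.04 0;24 0 0 0 0';  python3 -m pendant '24 0 0 -0.02 0;24 0 0 0 0'; python3 -m pendant '24 0 0 -0.02 0;24 0 0 0 0'; python3 -m pendant '24 0 0 -0.02 0;24 0 0 0 0';python3 -c "
from h import *
go(.534,.2526,.1,71.1)"
```

```text
time: 16.05
ee_pos: [0.5331, 0.2526, 0.101]
orientation: [-2.554, -1.829, 0.002]
contact_force: [0.4, -1.3, 5.1]
opening: 0.367
time: 16.22
ee_pos: [0.5329, 0.2526, 0.1011]
orientation: [-2.554, -1.829, 0.003]
contact_force: [1.2, -1.5, 1.6]
opening: 0.371
time: 16.38
ee_pos: [0.5325, 0.2528, 0.1013]
orientation: [-2.553, -1.828, 0.004]
contact_force: [-0.1, 0.7, -0.8]
opening: 0.366
time: 16.55
ee_pos: [0.5329, 0.2528, 0.1021]
orientation: [-2.553, -1.829, 0.003]
contact_force: [-0.5, -0.1, -1.1]
opening: 0.369
t 16.55 ee [0.5329 0.2528 0.1021] yaw 71.22 tilt [-0.0018 -0.0002] F [-0.5 -0.1 -1.1] open 33.93
shift units [0.01 0.05 0.08] twist units 0.02
```

```bash
python3 -m pendant '24 0.01 0.07 -0.02 0;24 0 0 0 0;24 0 0 0 0';  python3 -m pendant '24 0 0 0.03 0;24 0 0 0.02 0;24 0 0 0 0'; python3 -m pendant '24 0 0 0.02 0;24 0 0 0.02 0'; python3 -c "
from h import *
go(.5348,.2525,.1,71.1)"
```

```text
time: 16.8
ee_pos: [0.5354, 0.2525, 0.1033]
orientation: [-2.554, -1.829, 0.0]
contact_force: [-0.1, 0.5, -2.1]
opening: 0.367
time: 17.05
ee_pos: [0.5352, 0.2525, 0.1019]
orientation: [-2.554, -1.829, 0.001]
contact_force: [-0.1, 0.2, -0.9]
opening: 0.364
time: 17.22
ee_pos: [0.5354, 0.2525, 0.1011]
orientation: [2.554, 1.829, 0.0]
contact_force: [0.0, -1.2, -0.8]
opening: 0.367
t 17.22 ee [0.5354 0.2525 0.1011] yaw 71.22 tilt [0.0001 0.    ] F [ 0.  -1.2 -0.8] open 33.75
shift units [-0.01 -0.02  0.04] twist units 0.02
```

```bash
python3 -m pendant '24 0 0 0.02 0;24 0 0 0.02 0'; python3 -m pendant '24 0 0 0.02 0;24 0 0 0.02 0'; python3 -m pendant '24 0 0 0.02 0;24 0 0 0 0'; python3 -c "
from h import *
go(.5348,.2525,.1,71.1)"
```

```text
time: 17.38
ee_pos: [0.5353, 0.2525, 0.1]
orientation: [-2.554, -1.829, 0.0]
contact_force: [0.3, -0.6, -0.8]
opening: 0.367
time: 17.55
ee_pos: [0.5353, 0.2525, 0.099]
orientation: [-2.554, -1.829, 0.0]
contact_force: [-0.3, 0.2, -0.7]
opening: 0.362
time: 17.72
ee_pos: [0.5353, 0.2525, 0.0985]
orientation: [-2.554, -1.829, 0.0]
contact_force: [0.3, 0.1, -1.4]
opening: 0.365
t 17.72 ee [0.5353 0.2525 0.0985] yaw 71.22 tilt [-0.0002 -0.0001] F [ 0.3  0.1 -1.4] open 33.57
shift units [-0.01 -0.02 -0.06] twist units 0.02
```

It's in the bore now: there's no force and the foot is below the face. Going down steadily.

```bash
python3 -m pendant '24 0 0 0.03 0;24 0 0 0.03 0;24 0 0 0.03 0;24 0 0 0.03 0;24 0 0 0.03 0;24 0 0 0.03 0' 60; python3 -m pendant '24 0 0 0.03 0;24 0 0 0.03 0'; python3 -m pendant '24 0 0 0.03 0;24 0 0 0.03 0';python3 -m pendant '24 0 0 0.03 0;24 0 0 0.03 0'
```

```text
time: 18.22
ee_pos: [0.5354, 0.2525, 0.094]
orientation: [-2.554, -1.829, 0.0]
contact_force: [-1.4, -0.8, -0.0]
opening: 0.361
time: 18.38
ee_pos: [0.5352, 0.2526, 0.0926]
orientation: [-2.554, -1.829, 0.0]
contact_force: [-1.1, -0.7, 0.6]
opening: 0.366
time: 18.55
ee_pos: [0.5353, 0.2526, 0.0911]
orientation: [-2.554, -1.829, 0.0]
contact_force: [-1.7, 0.8, 0.6]
opening: 0.362
time: 18.72
ee_pos: [0.5352, 0.2525, 0.0895]
orientation: [-2.554, -1.829, 0.0]
contact_force: [-0.5, -0.3, -0.1]
opening: 0.364
```

```bash
python3 -m pendant '24 0 0 0.03 0;24 0 0 0.03 0'; python3 -m pendant '24 0 0 0.03 0;24 0 0 0.03 0';python3 -m pendant '24 0 0 0.03 0;24 0 0 0 0'
```

```text
time: 18.88
ee_pos: [0.5352, 0.2526, 0.088]
orientation: [-2.554, -1.829, 0.0]
contact_force: [-0.3, 0.7, -0.5]
opening: 0.368
time: 19.05
ee_pos: [0.5353, 0.2525, 0.0865]
orientation: [-2.554, -1.829, 0.0]
contact_force: [-1.8, -0.4, 0.6]
opening: 0.364
time: 19.22
ee_pos: [0.5353, 0.2525, 0.0859]
orientation: [-2.554, -1.829, 0.0]
contact_force: [-1.5, 0.9, 0.3]
opening: 0.368
```

```bash
python3 -m pendant '24 0 0 0.03 0;24 0 0 0.02 0'; python3 -m pendant '24 0 0 0.02 0;24 0 0 0 0';python3 -m pendant '24 0 0 0.02 0;24 0 0 0 0'; python3 -m pendant '24 0 0 0.02 0;24 0 0 0 0'
```

```text
time: 19.38
ee_pos: [0.5355, 0.2526, 0.0858]
orientation: [2.554, 1.829, -0.0]
contact_force: [-6.1, -0.9, 11.3]
opening: 0.366
time: 19.55
ee_pos: [0.5356, 0.2526, 0.0858]
orientation: [2.554, 1.829, -0.0]
contact_force: [-6.1, -1.2, 11.0]
opening: 0.366
time: 19.72
ee_pos: [0.5357, 0.2526, 0.0858]
orientation: [2.554, 1.829, 0.0]
contact_force: [-6.7, -1.1, 13.8]
opening: 0.364
time: 19.88
ee_pos: [0.5357, 0.2526, 0.0857]
orientation: [2.553, 1.829, -0.0]
contact_force: [-8.7, -1.4, 16.3]
opening: 0.365
```

The load is stiff at TCP z 0.0858. The stub had slid up in the jaws, so the jaw tips (TCP - 53.8 mm = 0.032) are now on the face before the head is. I'll ease off, open a little, and grip the head again about 3 mm higher.

```bash
python3 -m pendant '24 0 0 -0.03 0;24 0 0 -0.03 0;24 0 0 0 0'; python3 -m pendant '30 0 0 0 0;34 0 0 0 0;36 0 0 0 0;37 0 0 0 0;37.8 0 0 0 0;37.8 0 0 0 0;37.8 0 0 0 0' 40;python3 - <<'E'
from h import *
from bench import snapshot
go(.534,.2526,.089,71.1)
s=snapshot("wrist"); np.savez("w9.npz",**s)
f=lambda s:cv2.convertScaleAbs(cv2.resize(s["color"][195:265,240:315],None,fx=8,fy=8,interpolation=cv2.INTER_CUBIC),alpha=1.3)
cv2.imwrite("pics/w9.png",f(s)); W=cloud(s)
for v in (230,235,240,245): print(v,W[v,[261,264,267,291,294],2].round(4))
E
```

```text
time: 20.13
ee_pos: [0.5355, 0.2526, 0.0859]
orientation: [2.554, 1.829, 0.0]
contact_force: [-4.8, 0.1, 8.3]
opening: 0.367
time: 20.72
ee_pos: [0.5369, 0.253, 0.086]
orientation: [2.553, 1.828, 0.006]
contact_force: [0.0, 2.1, 5.9]
opening: 0.413
t 20.72 ee [0.5369 0.253  0.086 ] yaw 71.22 tilt [0.0038 0.0012] F [0.  2.1 5.9] open 37.98
shift units [-0.05 -0.11 -0.12] twist units 0.02
230 [0.047  0.0461 0.046  0.046  0.0444]
235 [0.0462 0.0442 0.047  0.046  0.0455]
240 [0.045  0.0454 0.0454 0.0442 0.0451]
245 [0.0451 0.0445 0.0465 0.0444 0.0327]
```

View pics/w9.png

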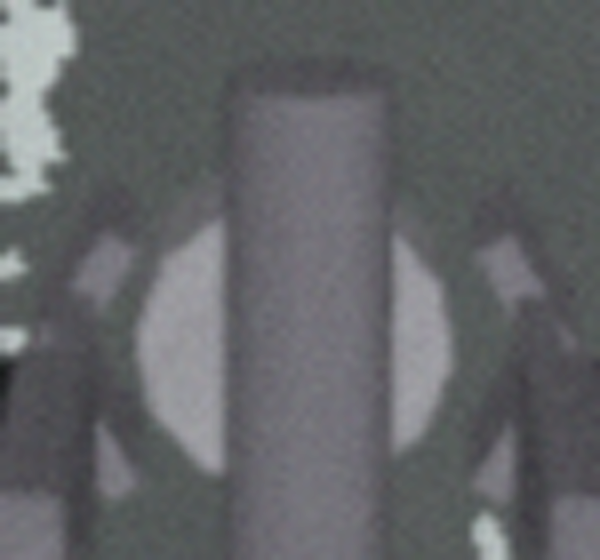

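```bash
python3 -m pendant '37.8 0 0 -0.05 0;37.8 0 0 -0.05 0;37.8 0 0 0 0'; python3 -c "
from h import *
go(.5353,.2525,.0895,71.1)"
```

```text
time: 21.02
ee_pos: [0.5351, 0.2522, 0.0867]
orientation: [2.554, 1.829, -0.001]
contact_force: [0.7, 0.7, 0.1]
opening: 0.411
t 21.02 ee [0.5351 0.2522 0.0867] yaw 71.22 tilt [-0.0007 -0.0006] F [0.7 0.7 0.1] open 37.78
shift units [ 0.01  0.   -0.11] twist units 0.02
```

```bash
python3 -m pendant '37.8 0 0 -0.06 0;37.8 0 0 -0.06 0;37.8 0 0 0 0;37.8 0 0 0 0'; python3 -c "
from h import *
go(.5353,.2525,.0895,71.1)"; python3 -m pendant '35 0 0 0 0;33 0 0 0 0;28 0 0 0 0;24 0 0 0 0;24 0 0 0 0;24 0 0 0 0;24 0 0 0 0' 60;  python3 -c "
from h import *
go(.5353,.2525,.0895,71.1)"
```

```text
time: 21.35
ee_pos: [0.5354, 0.2525, 0.0901]
orientation: [2.554, 1.829, -0.0]
contact_force: [0.8, -0.8, -1.0]
opening: 0.415
t 21.35 ee [0.5354 0.2525 0.0901] yaw 71.21 tilt [ 0.     -0.0001] F [ 0.8 -0.8 -1. ] open 38.12
shift units [-0.   -0.    0.02] twist units 0.02
time: 21.93
ee_pos: [0.5353, 0.2525, 0.09]
orientation: [2.554, 1.829, -0.0]
contact_force: [-0.7, 0.6, -1.5]
opening: 0.365
t 21.93 ee [0.5353 0.2525 0.09  ] yaw 71.22 tilt [-0.0001 -0.0001] F [-0.7  0.6 -1.5] open 33.54
shift units [ 0.   -0.    0.02] twist units 0.02
```

```bash
python3 -m pendant '24 0 0 0.02 0;24 0 0 0.02 0'; python3 -m pendant '24 0 0 0.02 0;24 0 0 0 0';python3 -m pendant '24 0 0 0.02 0;24 0 0 0 0';python3 -m pendant '24 0 0 0.02 0;24 0 0 0 0'
```

```text
time: 22.1
ee_pos: [0.5355, 0.2525, 0.0894]
orientation: [2.554, 1.829, 0.0]
contact_force: [-1.3, -0.4, 4.2]
opening: 0.369
time: 22.27
ee_pos: [0.5355, 0.2525, 0.0893]
orientation: [2.554, 1.829, -0.0]
contact_force: [-2.6, -0.4, 4.5]
opening: 0.363
time: 22.43
ee_pos: [0.5355, 0.2525, 0.089]
orientation: [2.554, 1.829, -0.0]
contact_force: [-2.2, -1.1, 6.9]
opening: 0.364
time: 22.6
ee_pos: [0.5356, 0.2525, 0.0888]
orientation: [2.554, 1.829, 0.0]
contact_force: [-4.7, -0.6, 8.2]
opening: 0.364
```

```bash
python3 - <<'E'
from h import *
from bench import snapshot
go(.5353,.2525,.0895,71.1)
s=snapshot("wrist"); np.savez("w10.npz",**s)
f=lambda s:cv2.convertScaleAbs(cv2.resize(s["color"][195:265,240:315],None,fx=8,fy=8,interpolation=cv2.INTER_CUBIC),alpha=1.3)
cv2.imwrite("pics/w10.png",f(s))
for n in("w9","w10"):
    W=cloud(load(n)); r=np.hypot(W[...,0]-.5343,W[...,1]-.2525)
    head=W[(r<.0105)&(W[...,2]>.038)&(W[...,2]<.052)]
    face=W[(r>.014)&(r<.03)&(W[...,2]>.026)&(W[...,2]<.037)]
    print(n,len(head),np.median(head[:,2]),head[:,2].mean(),len(face),np.median(face[:,2]),face[:,2].mean())
    C=(r<.06)&(r>.045)&(W[...,2]>.028)&(W[...,2]<.037); print("frame",np.median(W[C][:,2]))
W=cloud(load("w5")); r=np.hypot(W[...,0]-.5437,W[...,1]+.2522); h=W[(r<.0105)&(W[...,2]>.12)&(W[...,2]<.155)];print("w5 head-TCP",np.median(h[:,2])-.1891)
E
```

```text
t 22.6 ee [0.5356 0.2525 0.0888] yaw 71.23 tilt [ 0.0003 -0.0002] F [-4.7 -0.6  8.2] open 33.44
shift units [-0.   -0.01 -0.03] twist units 0.03
w9 273 0.045627644605067096 0.045607773532443094 3284 0.03299558347836274 0.032951167494936325
frame 0.03295953574249319
w10 246 0.04490608570989808 0.04494773541419801 3010 0.0329900744354361 0.032911151029364906
frame 0.0329635305780662
w5 head-TCP -0.043105215350265846
```

View pics/w10.png

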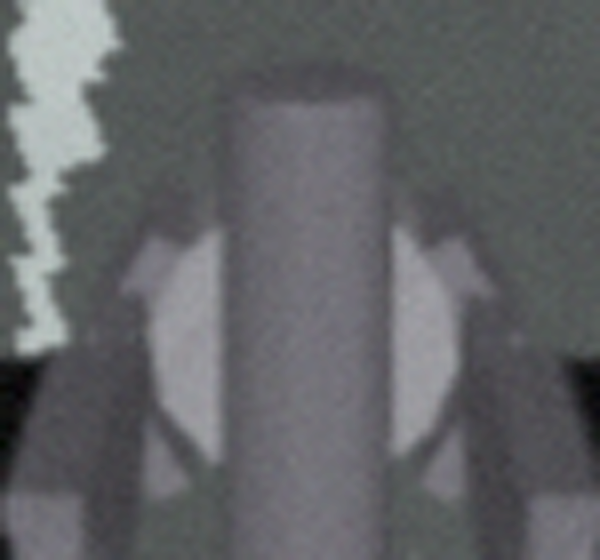

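The head top now reads 12.0 mm above the face, so the stub is home. It was 12.6 mm before this push. I'll hold the push for a while.

```bash
python3 -m pendant '24 0 0 0.02 0;24 0 0 0 0;24 0 0 0 0;24 0 0 0 0;24 0 0 0 0;24 0 0 0 0'; python3 -m pendant '24 0 0 0 0;24 0 0 0 0'
```

```text
time: 23.15
ee_pos: [0.5356, 0.2525, 0.0884]
orientation: [2.554, 1.829, 0.0]
contact_force: [-3.9, -1.7, 8.2]
opening: 0.366
time: 23.32
ee_pos: [0.5356, 0.2525, 0.0884]
orientation: [2.554, 1.829, 0.0]
contact_force: [-3.2, -1.0, 9.1]
opening: 0.366
```

```bash
python3 -m pendant '24 0 0 -0.02 0;28 0 0 0 0;32 0 0 0 0;34 0 0 0 0;35 0 0 0 0;36 0 0 0 0;37 0 0 0 0;38 0 0 0 0;38.2 0 0 0 0;38.2 0 0 0 0;38.2 0 0 0 0' 30;python3 -c "
from h import *
go(.5353,.2525,.2,71.1)"
```

```text
time: 24.23
ee_pos: [0.5354, 0.2526, 0.0875]
orientation: [-2.554, -1.829, -0.0]
contact_force: [0.7, -0.2, -0.7]
opening: 0.415
t 24.23 ee [0.5354 0.2526 0.0875] yaw 71.22 tilt [-0.  0.] F [ 0.7 -0.2 -0.7] open 38.12
shift units [-0.  -0.  -4.5] twist units 0.02
```

```bash
python3 -m pendant '38.2 0 0 -0.1 0;38.2 0 0 -0.2 0;38.2 0 0 -0.4 0;38.2 0 0 -0.7 0;38.2 0 0 -0.9 0;38.2 0 0 -0.9 0;38.2 0 0 -0.9 0;38.2 0 0 -0.5 0;38.2 0 0 -0.3 0;38.2 0 0 0 0;38.2 0 0 0 0'; python3 - <<'E'
from h import *
from bench import snapshot
go(.5535,.0034,.2,80.7)
s=snapshot("scene"); np.savez("s11.npz",**s); crop(s,290,110,390,190,8,"pics/s11.png")
s=snapshot("wrist"); np.savez("w11.npz",**s); cv2.imwrite("pics/w11.png",s["color"])
W=cloud(s); print("pin",[W[v,278].round(4) for v in (206,212,225,240)])
E
```

```text
time: 25.15
ee_pos: [0.5351, 0.2525, 0.2096]
orientation: [-2.554, -1.829, 0.001]
contact_force: [0.4, 0.2, -1.7]
opening: 0.423
t 25.15 ee [0.5351 0.2525 0.2096] yaw 71.22 tilt [-0.0006 -0.0002] F [ 0.4  0.2 -1.7] open 38.86
shift units [-9.2   3.9   0.39] twist units -1.90
pin [array([0.4936, 0.266 , 0.2399]), array([0.4955, 0.2654, 0.2409]), array([0.5006, 0.2636, 0.2395]), array([0.5062, 0.2617, 0.2392])]
```

View pics/s11.png

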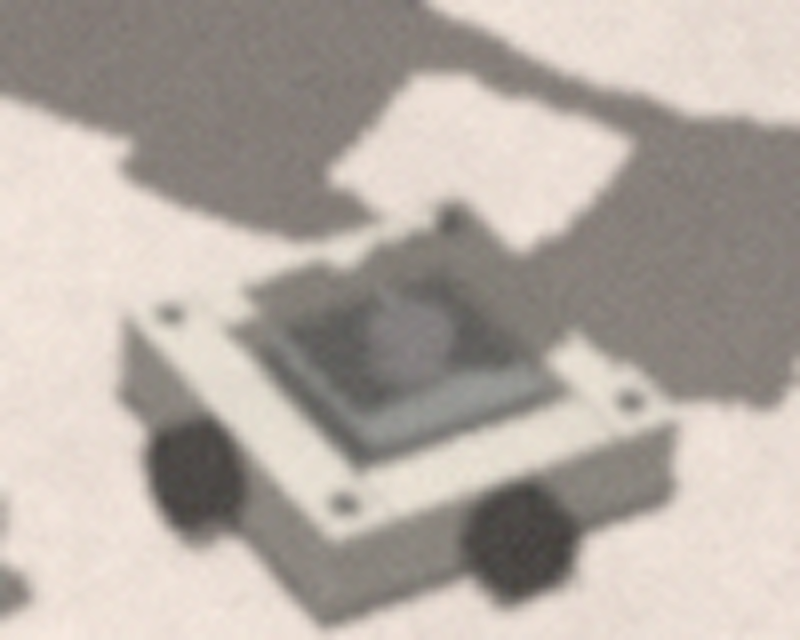

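View pics/w11.png

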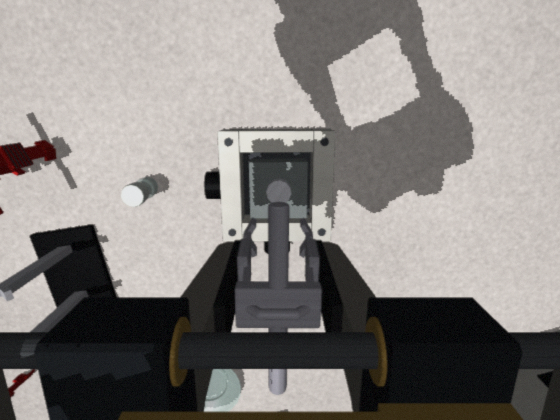

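The stub stays in the bore, at about (410,340) in the scene crop, and the tongs still hang straight. Heading back to the stand.

```bash
python3 -m pendant '37.6 -0.3 0.1 0 0;37.6 -0.6 0.25 0 0;37.6 -0.85 0.35 0 0;37.6 -0.9 0.4 0 0;37.6 -0.9 0.4 0 0;37.6 -0.9 0.4 0 0;37.6 -0.9 0.4 0 0;37.6 -0.9 0.4 0 0;37.6 -0.9 0.4 0 0;37.6 -0.9 0.4 0 0;37.6 -0.7 0.3 0 0;37.6 -0.5 0.1 0 0;37.6 -0.2 0 0 0;37.6 0 0 0 -0.9;37.6 0 0 0 -1;37.6 0 0 0 0;37.6 0 0 0 0;37.6 0 0 0 0'; python3 - <<'E'
from h import *
from bench import snapshot
go(.5535,.0034,.2,80.7)
E
```

```text
time: 26.75
ee_pos: [0.5514, -0.002, 0.2099]
orientation: [-2.395, -2.032, 0.0]
contact_force: [0.0, -0.1, -1.1]
opening: 0.408
t 26.75 ee [ 0.5514 -0.002   0.2099] yaw 80.64 tilt [-0.0004  0.0002] F [ 0.  -0.1 -1.1] open 37.52
shift units [0.23 0.05 0.4 ] twist units -0.01
```

```bash
python3 -m pendant '37.6 0.15 0.05 0 0;37.6 0.08 0 0 0;37.6 0 0 0.4 0;37.6 0 0 0.7 0;37.6 0 0 0.8 0;37.6 0 0 0.8 0;37.6 0 0 0.5 0;37.6 0 0 0.3 0;37.6 0 0 0 0;37.6 0 0 0 0;37.6 0 0 0 0'; python3 - <<'E'
from h import *
from bench import snapshot
go(.5535,.0034,.1,80.7)
s=snapshot("scene"); np.savez("s12.npz",**s); crop(s,220,140,320,260,5,"pics/s12.png")
s=snapshot("wrist"); np.savez("w12.npz",**s); crop(s,200,150,360,300,5,"pics/w12.png")
E
```

```text
time: 27.67
ee_pos: [0.5547, 0.0028, 0.1238]
orientation: [2.393, 2.033, 0.002]
contact_force: [0.0, -0.9, -1.2]
opening: 0.415
t 27.67 ee [0.5547 0.0028 0.1238] yaw 80.72 tilt [ 0.0021 -0.0005] F [ 0.  -0.9 -1.2] open 38.17
shift units [ 0.02 -0.05  0.95] twist units 0.00
```

View pics/s12.png

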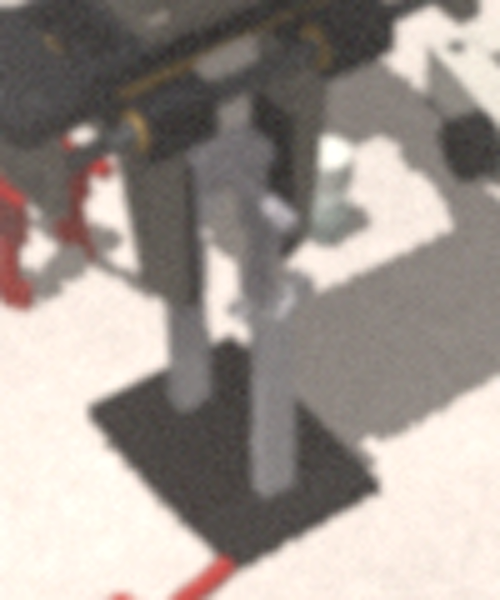

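View pics/w12.png

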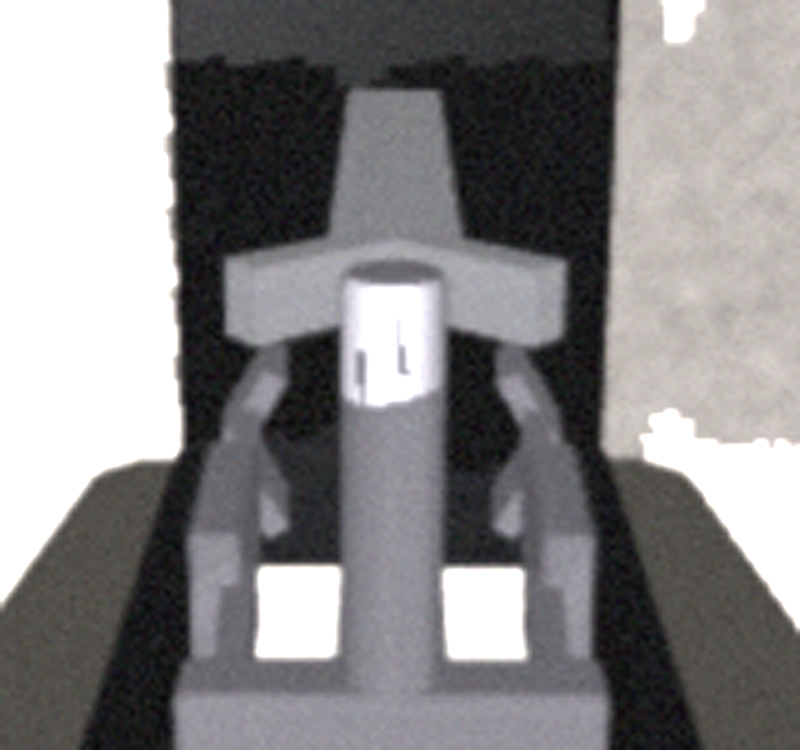

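In the wrist crop the pin (u 392) is centred over the fork (u 226 to 567, middle 396). Lowering.

```bash
python3 -m pendant '37.6 0 -0.03 0.3 0;37.6 0 0 0.4 0;37.6 0 0 0.4 0;37.6 0 0 0.3 0;37.6 0 0 0.15 0;37.6 0 0 0.06 0;37.6 0 0 0.04 0;37.6 0 0 0.04 0;37.6 0 0 0 0;37.6 0 0 0 0'; python3 -m pendant '37.6 0 0 0.03 0;37.6 0 0 0 0'; python3 -c "
from h import *
go(.5535,.0034,.079,80.7)"
```

```text
time: 28.6
ee_pos: [0.5533, 0.003, 0.0807]
orientation: [2.393, 2.034, 0.001]
contact_force: [-0.8, 0.9, -0.8]
opening: 0.405
time: 28.77
ee_pos: [0.5532, 0.003, 0.0798]
orientation: [2.394, 2.034, 0.0]
contact_force: [-0.2, -0.8, -0.6]
opening: 0.412
t 28.77 ee [0.5532 0.003  0.0798] yaw 80.72 tilt [ 0.0004 -0.0001] F [-0.2 -0.8 -0.6] open 37.87
shift units [0.02 0.01 0.03] twist units 0.00
```

```bash
python3 -m pendant '37.6 0 0 0.03 0;37.6 0 0 0 0'; python3 -m pendant '37.6 0 0 0.03 0;37.6 0 0 0 0'; python3 -m pendant '37.6 0 0 0.02 0;37.6 0 0 0 0'
```

```text
time: 28.93
ee_pos: [0.553, 0.0031, 0.0788]
orientation: [2.394, 2.034, 0.0]
contact_force: [-0.0, 0.6, -0.8]
opening: 0.408
time: 29.1
ee_pos: [0.5533, 0.0031, 0.0786]
orientation: [2.394, 2.034, 0.001]
contact_force: [-1.9, 2.1, 2.9]
opening: 0.409
time: 29.27
ee_pos: [0.5534, 0.0031, 0.0784]
orientation: [2.393, 2.034, 0.001]
contact_force: [-2.1, 1.1, 4.5]
opening: 0.41
```

Seated in the forks, with contact at TCP z of about 0.0787 as expected. I'll open slowly, check, and go up.

```bash
python3 -m pendant '37.6 0 0 -0.03 0;39 0 0 0 0;40 0 0 0 0;41 0 0 0 0;43 0 0 0 0;46 0 0 0 0;52 0 0 0 0;60 0 0 0 0;70 0 0 0 0;80 0 0 0 0;80 0 0 0 0;80 0 0 0 0;80 0 0 0 0;80 0 0 0 0'; python3 - <<'E'
from h import *
from bench import snapshot
go(.5535,.0034,.2,80.7)
s=snapshot("wrist"); np.savez("w13.npz",**s); cv2.imwrite("pics/w13.png",s["color"])
E
```

```text
time: 30.43
ee_pos: [0.553, 0.0031, 0.0784]
orientation: [-2.394, -2.034, -0.0]
contact_force: [0.2, -0.4, 0.5]
opening: 0.87
t 30.43 ee [0.553  0.0031 0.0784] yaw 80.72 tilt [0. 0.] F [ 0.2 -0.4  0.5] open 79.97
shift units [ 0.02  0.02 -4.87] twist units 0.00
```

View pics/w13.png

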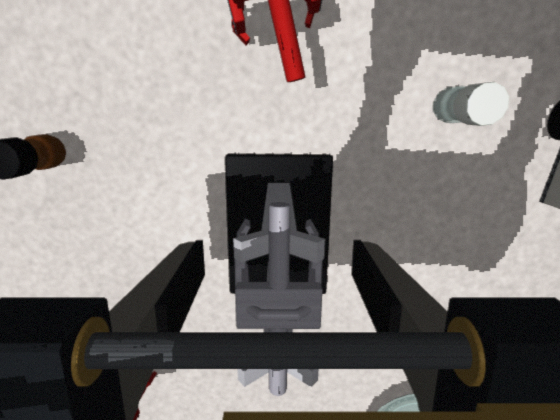

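```bash
python3 -m pendant '80 0 0 -0.3 0;80 0 0 -0.7 0;80 0 0 -1 0;80 0 0 -1 0;80 0 0 -1 0;80 0 0 -1 0;80 -0.5 -0.8 -0.6 0;80 -0.8 -0.9 0 0;80 -0.8 -0.9 0 0;80 -0.8 -0.9 0 0;80 -0.8 -0.9 0 0;80 -0.5 -0.5 0 0;80 0 0 0 0;80 0 0 0 0;80 0 0 0 0'; python3 - <<'E'
from h import *
from bench import snapshot
np.set_printoptions(precision=4,suppress=True)
go(.5535,.0034,.2,80.7)
s=snapshot("top"); np.savez("t14.npz",**s); cv2.imwrite("pics/t14.png",s["color"])
sc=snapshot("scene"); crop(sc,220,120,380,250,5,"pics/s14.png")
W=cloud(s); P=W[205:260,272:315].reshape(-1,3);P=P[P[:,2]>.102];print(len(P),P.mean(0),P.min(0),P.max(0))
r=np.hypot(W[...,0]-.5335,W[...,1]-.2525)
print("head",np.median(W[(r<.01)][:,2]),"frame",np.median(W[(r>.045)&(r<.054)][:,2]))
crop(s,135,195,315,285,4,"pics/t14a.png")
E
```

```text
time: 31.73
ee_pos: [0.416, -0.0806, 0.2189]
orientation: [2.393, 2.034, 0.001]
contact_force: [0.5, 0.6, -0.3]
opening: 0.871
t 31.73 ee [ 0.416  -0.0806  0.2189] yaw 80.72 tilt [ 0.0012 -0.0001] F [ 0.5  0.6 -0.3] open 80.06
shift units [4.2  4.89 0.76] twist units 0.00
414 [0.5515 0.0035 0.1081] [ 0.5104 -0.018   0.102 ] [0.5908 0.024  0.1152]
head 0.04416459344049044 frame 0.031856117296464634
```

View pics/t14.png

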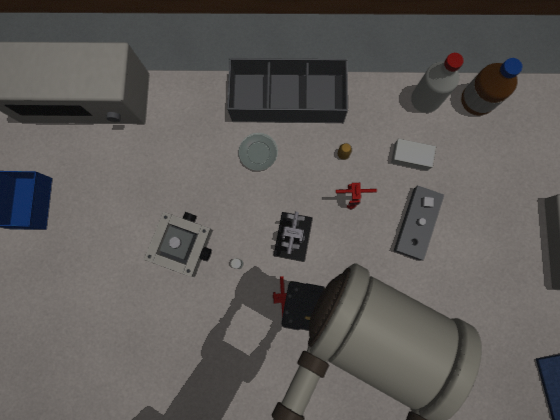

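View pics/s14.png

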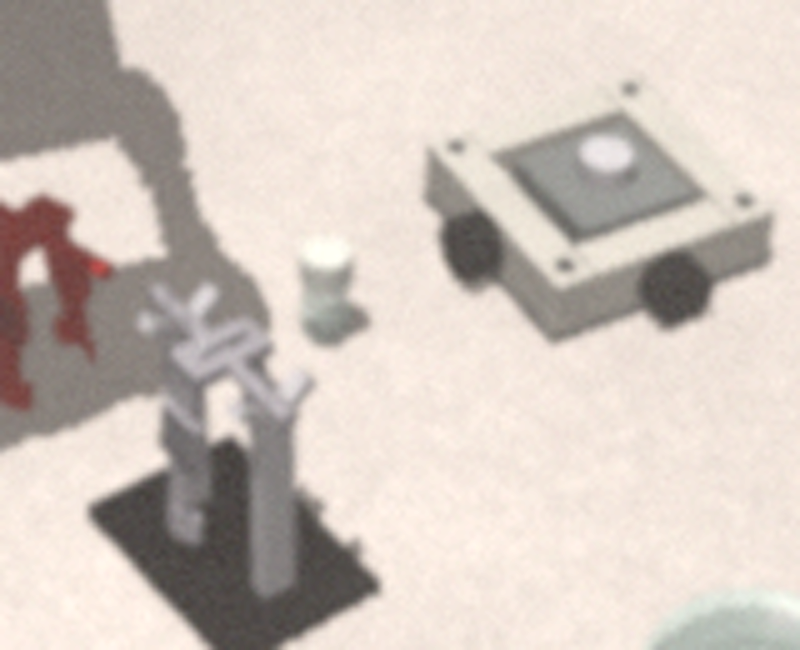

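The pictures show the tongs hanging in both forks at their original pose, the stub flat on the insert, the vials and other stubs in place, and the arm clear. Handing in.

```bash
python3 -c "
from bench import *
print(close_job())"
```

```text
the job is handed in; nothing more can be done
None
```

The wide stub is home in the carrier's bore and the tongs are back on their stand. I handed the job in at about 32 s; no verdict was reported.

**What I did:**
- **Pick-up:** I took the steel tongs off the stand and lifted the wide stub out of the rack with them.
- **First touch-down:** This landed about 2 mm beside the bore, on its rim, at about 6–10 N. The stub slid about 3 mm up in the jaws.
- **Finding the bore:** I lifted slightly, moved about 2 mm in x, and the pin went in.
- **Pressing home:** With the stub sitting high, the jaw tips seemed to reach the face first, at about 17 N on the wrist. I eased off, gripped the stub again about 3 mm higher, pressed it onto the face and held about 9–10 N for roughly 1 s. I then released it and hung the tongs up.

**Last checks:**
- **Stub:** The head top read 12.0 mm above the face under load and 12.3 mm above the frame afterwards, against a 12 mm head, so it is home.
- **Tongs:** They hang in both forks within about 2 mm of where they started.
- **Surroundings:** The other two stubs, the vials, the dish and the slide box look unmoved in the final top view. The objective does too. The arm stood clear.

**Doubts:**
- **Spring ball:** I never felt a clear 3–8 N step going past it; the readings were only about 2 N.
- **Carrier force:** I had only the wrist reading, not the stub's own force on the carrier. Its highest reading was about 17 N, against the 25 N limit.

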